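Clamp the glass riser to the wrench's click

ROBOT

A 6-joint arm with a two-finger parallel gripper is mounted at the origin on the work surface. World frame = base frame: x ahead of the robot, y to its left, z up, the work surface at z = 0. Lengths are in mm, angles in degrees, forces in N, time in s.
With the tool pointing down it reaches from about 300 to 850 mm from the base axis. Payload 4.2 kg.
Tool frame: the origin (TCP) lies at the very end of the fingers, on their centre line; the grasp point (between the pads) lies 19 mm behind it; z points along the fingers, y is the direction in which the jaws open and shut (so a half turn about z gives the same grasp; the last joint's range is limited). The gripper opens to 91 mm and grips with 3 to 60 N. Pads are 32 mm wide; open, the fingers measure 118 mm over their backs; the gripper's body (76 mm by 178 mm) begins 60 mm behind the grasp point.
Start: joints at [62.51, 18.312, 89.639, -0, 72.044, -1.146], TCP at [255.172, 515.297, 213.976] pointing down, gripper open.
Joint ranges: [-177.97, 177.97], [-48.28, 115.42], [12.27, 149.76], [-77.06, 257.06], [2.81, 150.46], [-146.56, 146.56]. Speed limits (degrees/s): [147.25, 147.25, 180, 180, 180, 180].

INTERFACE

Orientations are given as [roll, pitch, yaw] about the fixed x, y, z axes, in that order (R = Rz(yaw) Ry(pitch) Rx(roll)).
In Python, from workcell import telemetry, grab_frame, job gives the robot as it stands.
- The arm moves only by the tool drive_tool, never from a script. Its argument "moves" is a list of rows, each an object of numbers: "claw": the closure, from -1 (fully open) to 1 (shut); "dx", "dy", "dz": the shift along the tool's x, y, z in units of 20 mm (1.0 is 20 mm); "yaw": the turn about the tool's z in units of 0.15 rad (1.0 is 0.15 rad). In form: [{"claw": .., "dx": .., "dy": .., "dz": .., "yaw": ..}, ...]. A call has 1 to 5 rows; each row shifts and turns the pose as measured when the row begins, along the tool's axes as they then stand; what a row does not reach is not made up. A row lasts 1/8 s, in which the tool goes at most 62.5 mm and 10.7 degrees, less where a joint would pass 70% of its speed; a pose out of reach is approached as far as the arm can. A call with a number of a shift or a turn outside -1 to 1 is refused whole. A call with a gripper value outside its range is refused whole. The fingers move at their own pace and stop on an object; "grip_force" is the grip in N (left out, the last holds). Time passes only in rows, so rows that do not move let the fingers close. It gives the time, the measured TCP pose, the force and the opening at its end, in the units of the state.
- telemetry.state(): the state, without advancing time (a new reading comes with each control period).
- grab_frame(name): name is "side" or "top" or "wrist"; returns a dict with "color" (400x640x3 uint8, blue, green, red), "vertical_fov" (degrees; the focal length in pixels is half the picture's height over the tangent of half this angle, whatever the lens; pixels are square), "cx", "cy" (the principal point, pixels), "pose" (4x4, takes a point from camera to world coordinates). Camera axes: x right, y down, z forward; pixel columns grow to the right and rows downward; lengths in mm; the calibration is good to about 2 mm. A picture is of the moment at which its call begins. There is no depth.
- job.job_done(): hands the job in, once; it reports no verdict.
The state is a dict: "time_s": time; "qpos": joint angles; "qvel": joint speeds; "effort": joint torques, N m; "ee_pos": TCP position; "ee_rot": TCP orientation; "force": force on the tool from outside, world axes, zero at the start; "torque": the same for the moment, N m; "gripper_width": finger opening in mm.
Only numpy, scipy, OpenCV 4.12 (cv2) and the standard library are available. Lean on these libraries where they do the work, as an engineer would, in place of code of your own. Each camera call takes 0.05 s, during which the arm holds its last target.

TASK

The glass riser shelf still has one open hex nut, the one without a white dome cap. Fit the ring of the click wrench fully down over it and turn it clockwise (seen from above) until the wrench's handle breaks at its joint, stopping there without forcing the broken handle on towards its stop: the glass must not be over-tightened or pressed hard. Then take the wrench off, leaving the nut tight, lay it gently back on the cork mat, flat and the same side up, let go, and leave everything else where it stands.

Things in the scene. Friction and masses are not known exactly. Their poses are not given: they have to be found in the camera images.
- wrench: Click wrench: a preset break-handle torque wrench, 284 mm long, about 0.5 kg, lying flat on the cork mat. Origin on its underside, below the centre of its grip. +x points along the handle to the ring, z up. From the black grip an 18 mm square steel tube leads to the joint pin, 116 mm ahead of the origin; beyond it is the steel head with the ring. It balances about 30 mm ahead of the origin.
- wrench_grip (a point): Centre of the wrench's black ribbed plastic grip, half-way up: the place to hold it. The grip is a straight bar 24 mm wide (y) and 26 mm high (z) that reaches 45 mm ahead (+x) and 95 mm behind this point, with a 14 mm steel end cap behind it. The wrench's underside is 13 mm below this point. Axes as wrench.
- wrench_ring (a point): Centre of the wrench's steel ring, 9 mm above its underside; 150 mm ahead of wrench_grip when straight. 49 mm across, 18 mm thick, with a six-sided through hole 31.3 mm across flats. The frame turns with the head: +x points away from the joint pin and to a corner of the hole, z up. Fits the nut with 0.65 mm clearance all round and 4 degrees of free turn either way, at any of six headings.
- wrench_head (a joint): Angle (rad) of the wrench's breakaway joint, a vertical pin 34 mm behind the ring's centre: 0 straight, grows as the handle turns clockwise past the held ring. Rigid until 0.95 N m acts at the pin (8 N across the grip), then trips with a drop in force: tripped from 0.08, ever weaker as it opens, stop at 0.40. Springs straight when the load is eased off. Never trips anticlockwise.
- nut_centre (a point): Axis of the open steel hex nut at a front corner of the shelf, 8 mm above its underside. 30 mm across flats, 16 mm high, top 3 mm chamfered; a 20 mm stud stands 10 mm above its top. +x points to a corner and turns with it; z up. It sits on a 56 mm clamp disc. With the ring fully down on the disc, wrench_ring is 1 mm above this point.
- nut_corner (a point): One corner of that nut, 17.3 mm from its axis, at the height of nut_centre; turns with it. The nut turns clockwise (from above) against 0.4 N m of thread friction (3 N across the grip) for some 0.3 to 0.75 rad more, how much is not known beforehand, then comes up hard; it stays where it is left.
- shelf: Fixed glass riser shelf, origin on the counter under its centre, front to -x: 8 mm glass 170 mm (x) by 340 mm (y), top at 68 mm, on four pillars at x +-60, y +-130 mm. On each a 56 mm clamp disc, its top at 74 mm; three wear a 38 mm white dome cap 28 mm high, the fourth (front left or front right) has the open nut. Two bowls and a loose spare cap stand on the glass.
- mat: Fixed cork mat on which the wrench lies, to the robot's left or right: 360 mm (x) by 150 mm (y), 5 mm thick, origin at the centre of its underside, on the counter.
- bowl_a_mid (a point): White rice bowl on the glass, 100 mm across, 45 mm high; its centre. Bystander.
- bowl_b_mid (a point): The other such bowl on the glass; its centre. Bystander.
- spare_cap_mid (a point): Loose white dome cap, 38 mm across, 28 mm high, on the glass at the middle of its rear edge; its centre. Bystander.
- dish_mid (a point): Small white sauce dish, 84 mm across, 18 mm high, on the counter near the robot; its centre. Bystander.
- screwdriver_mid (a point): Screwdriver with a grey handle, 190 mm long, 26 mm thick, lying on the counter in front of the shelf; its middle. Bystander.
- bottle_mid (a point): Brown sauce bottle, 54 mm across, 150 mm high, on the counter at the far left; its centre. Bystander.
- cup_mid (a point): Steel cup, 72 mm across, 85 mm high, at the far right; its centre. Bystander.
- basket: Fixed grey condiment basket with four jars, 200 mm (x) by 140 mm (y), 56 mm high, on the side of the counter opposite the mat; origin at the centre of its underside. Bystander.

How it is judged (in metres and radians):
On the way, in this order (a step that is already met when the one before it is completed fails the run):
1. the ring is fully down over the nut, which has not yet been turned on (horizontal distance between wrench_ring and nut_centre below 0.004 m and z of wrench_ring in the frame of nut_centre between -0.004 and 0.004 m and distance of nut_corner from where it was at the start of the episode below 0.0035 m), for 0.1 s.
2. with the ring on the nut and the nut turned up tight, the breakaway joint trips (horizontal distance between wrench_ring and nut_centre below 0.004 m and z of wrench_ring in the frame of nut_centre between -0.004 and 0.004 m and distance of nut_corner from where it was at the start of the episode above 0.0043 m and value of joint wrench_head above 0.08 rad), for 0.05 s.
At the end, for the whole second after the job is handed in: Wrench released, at rest, flat (0.1 rad) and straight (joint under 0.04 rad), grip and ring over the cork mat (both within 65 mm of its long centre line, and 100 mm / 170 mm of its middle along it); nut left turned on (its corner over 4.3 mm from its start) (z of wrench_grip in the frame of mat between 0.012 and 0.025 m and x of wrench_grip in the frame of mat between -0.1 and 0.1 m and y of wrench_grip in the frame of mat between -0.065 and 0.065 m and x of wrench_ring in the frame of mat between -0.17 and 0.17 m and y of wrench_ring in the frame of mat between -0.065 and 0.065 m and angle between wrench_grip's own z axis and vertical below 0.1 rad and linear speed of wrench below 0.02 m/s and value of joint wrench_head below 0.04 rad and distance of nut_corner from where it was at the start of the episode above 0.0043 m); the robot touches nothing.
It fails at once if the tripped handle is forced on towards its stop (joint beyond 0.26 rad) (value of joint wrench_head above 0.26 rad).
It fails at once if the wrench presses on the glass shelf or its clamp disc with more than 50 N (contact force between wrench and shelf above 50 N).
It fails at once if the robot itself pushes on the glass shelf with more than 10 N (contact force between any of the fingers, the arm and shelf above 10 N).
It fails at once if the wrench is dropped (falls free of the fingers faster than 0.6 m/s, about 20 mm of fall) (contact force between the fingers and wrench below 0.5 N and linear speed of wrench above 0.6 m/s).
It fails at once if a bystander is moved more than 25 mm (distance of any of bowl_a_mid, bowl_b_mid, spare_cap_mid, dish_mid, screwdriver_mid, bottle_mid, cup_mid from where it was at the start of the episode above 0.025 m).
It also fails if it takes over 72 s, if anything falls off the work surface, if the arm or the gripper's body presses on something with over 40 N, if the wrist force passes 120 N, or if a joint passes its speed limit or range.

## Working session

There is one attempt and no reset: what is moved stays moved. The work goes in short steps, Python scripts to look and compute and a tool call to move; the robot and the scene stay as the last step left them, time stands still between calls to the robot, and variables do not carry over. Pictures are saved under pics/ and viewed, and the job is handed in when it is done.

Besides the shell and the picture viewer there is one more tool, called after ">>>" as a command line: name --argument value ..., lists and objects as JSON in quotes. drive_tool: Moves the arm, as the interface text tells. Its arguments: {"type":"object","properties":{"moves":{"type":"array"},"grip_force":{"type":"number"}},"required":["moves"]}

```bash
ls; mkdir -p pics; cat > h.py <<'E'
import numpy as np, cv2
from workcell import telemetry, grab_frame, job
def K(f):
    h=f["color"].shape[0]; return (h/2)/np.tan(np.radians(f["vertical_fov"])/2)
def ray(f,u,v):
    P=np.array(f["pose"]); d=np.array([(u-f["cx"])/K(f),(v-f["cy"])/K(f),1.0]); return P[:3,3],P[:3,:3]@d
def onz(f,u,v,z):
    o,d=ray(f,u,v); return o+d*(z-o[2])/d[2]
def proj(f,p):
    P=np.array(f["pose"]); c=P[:3,:3].T@(np.array(p)-P[:3,3]); return c[0]/c[2]*K(f)+f["cx"],c[1]/c[2]*K(f)+f["cy"]
def tri(f1,uv1,f2,uv2):
    o1,d1=ray(f1,*uv1);o2,d2=ray(f2,*uv2)
    A=np.stack([d1,-d2],1);s=np.linalg.lstsq(A,o2-o1,rcond=None)[0]
    a=o1+d1*s[0];b=o2+d2*s[1];return (a+b)/2,np.linalg.norm(a-b)
def save(f,n): cv2.imwrite("pics/"+n,f["color"])
E
python3 - <<'E'
from h import *
import pickle
s=telemetry.state();print({k:np.round(v,2).tolist() for k,v in s.items()})
for n in ["side","top","wrist"]:
    f=grab_frame(n);save(f,n+"0.png");pickle.dump(f,open(n+"0.pkl","wb"));print(n,f["vertical_fov"],f["cx"],f["cy"],np.round(f["pose"],3).tolist())
E
```

```text
pics
{'time_s': 0.0, 'qpos': [62.51, 18.35, 89.71, -0.0, 72.04, -1.15], 'qvel': [0.02, -0.05, 0.02, 0.02, 0.01, -0.08], 'effort': [-0.0, -41.24, -23.2, 0.07, 0.05, -0.0], 'ee_pos': [254.93, 514.84, 213.13], 'ee_rot': [-179.9, -0.0, 153.66], 'force': [-0.22, 0.41, -0.13], 'torque': [0.01, 0.01, 0.0], 'gripper_width': 91.41}
side 50.67361624898203 320.87118151194795 199.92853033747363 [[-0.998, -0.045, 0.048, 510.303], [-0.065, 0.698, -0.713, 775.606], [-0.001, -0.714, -0.7, 856.37], [0.0, 0.0, 0.0, 1.0]]
top 54.766366422646335 319.1095296775238 199.69212258489372 [[0.001, -0.988, 0.153, 435.532], [-1.0, 0.0, 0.01, -25.561], [-0.01, -0.153, -0.988, 1097.983], [0.0, 0.0, 0.0, 1.0]]
wrist 61.08071435872208 325.81515046469565 205.97715663127943 [[0.443, 0.858, 0.262, 181.102], [0.897, -0.423, -0.131, 551.737], [-0.001, 0.293, -0.956, 383.246], [0.0, 0.0, 0.0, 1.0]]
```

View pics/side0.png

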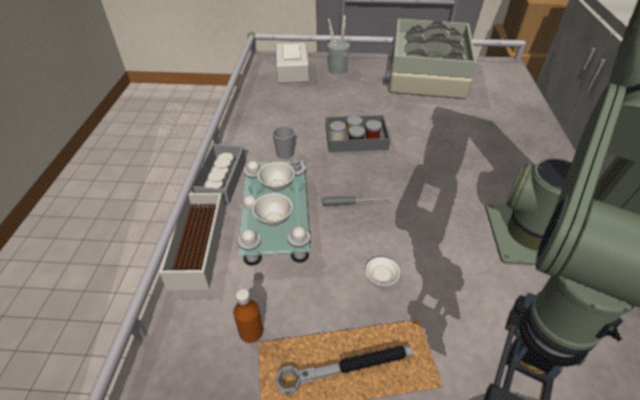

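View pics/top0.png

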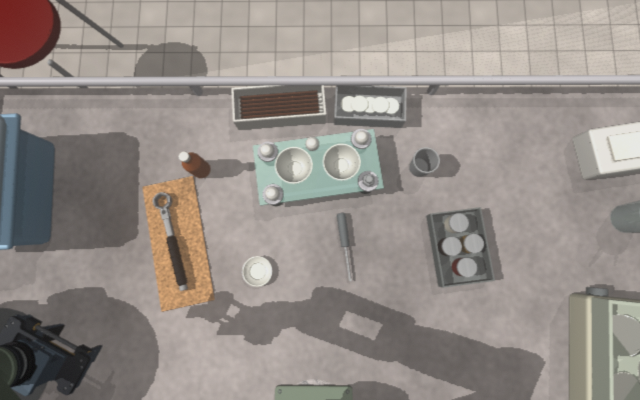

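View pics/wrist0.png

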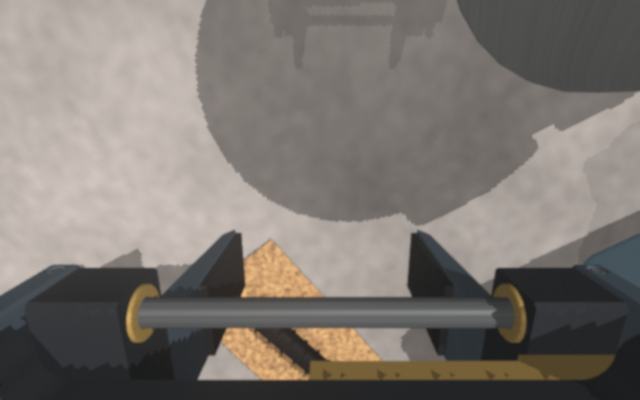

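```bash
python3 - <<'E'
from h import *
import pickle
t=pickle.load(open("top0.pkl","rb"));s=pickle.load(open("side0.pkl","rb"))
c=t["color"]
a=cv2.resize(c[170:320,130:230],None,fx=5.0,fy=4,interpolation=cv2.INTER_CUBIC);cv2.imwrite("pics/zt1.png",cv2.resize(c[175:320,130:280],None,fx=4,fy=4,interpolation=cv2.INTER_CUBIC))
cv2.imwrite("pics/zt2.png",cv2.resize(c[120:215,240:400],None,fx=5,fy=5,interpolation=cv2.INTER_CUBIC))
cv2.imwrite("pics/zs1.png",cv2.resize(s["color"][310:400,250:450],None,fx=4,fy=4,interpolation=cv2.INTER_CUBIC))
cv2.imwrite("pics/zs2.png",cv2.resize(s["color"][140:270,220:330],None,fx=4.5,fy=4.5,interpolation=cv2.INTER_CUBIC))
E
```

```text
(no output)
```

View pics/zt1.png

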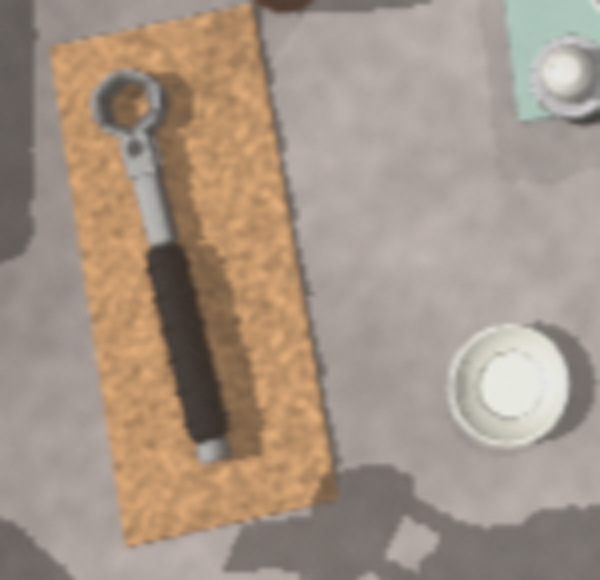

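View pics/zt2.png

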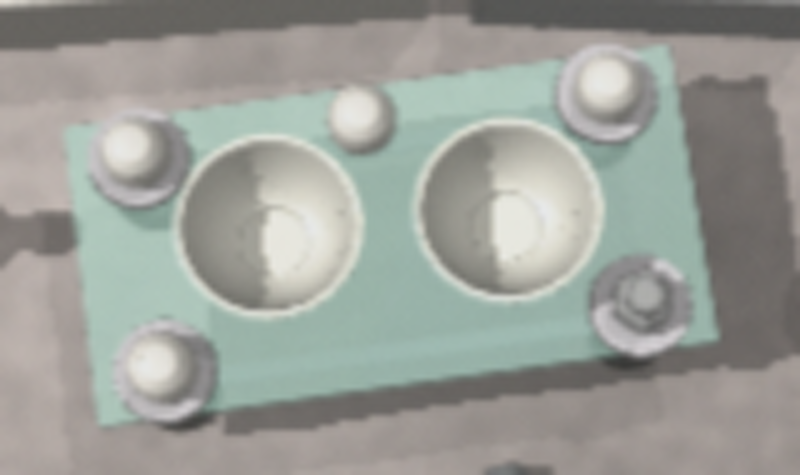

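View pics/zs1.png

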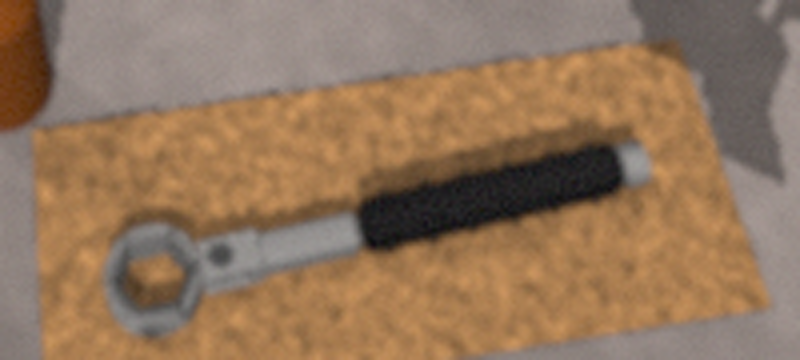

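View pics/zs2.png

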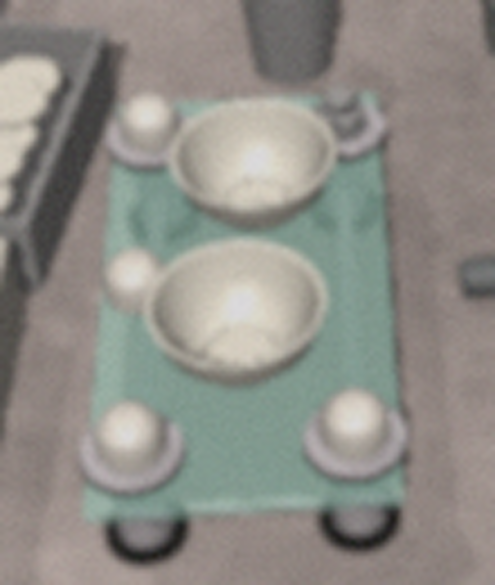

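```bash
python3 - <<'E'
from h import *
import pickle
t=pickle.load(open("top0.pkl","rb"));s=pickle.load(open("side0.pkl","rb"))
def T(x,y,sc,ox,oy): return ((x+.5)/sc-.5+ox,(y+.5)/sc-.5+oy)
m={}
for n,(a,b) in dict(ring=((128,103),(153,280)),gripF=((165,247),(363,222)),gripR=((210,438),(618,168)),cap=((212,452),(635,163))).items():
    A=T(*a,4,130,175);B=T(*b,4,250,310)
    print(n,tri(t,A,s,B),onz(t,*A,25),onz(s,*B,25))
# black mask of grip in both
for f,r in ((t,(130,230,175,320)),(s,(250,450,310,400))):
    x0,x1,y0,y1=r;c=f["color"][y0:y1,x0:x1].max(2)<62
    n,l,st,ce=cv2.connectedComponentsWithStats(c.astype(np.uint8))
    for i in range(1,n):
        if st[i,4]>100:
            ys,xs=np.where(l==i);p=np.stack([xs,ys],1).astype(np.float32)
            print(ce[i]+[x0,y0],st[i],cv2.minAreaRect(p), onz(f,*(ce[i]+[x0,y0]),26))
N1=T(643,296,5,240,120);N2=T(347,103,4.5,220,140)
print("stud",tri(t,N1,s,N2),onz(t,*N1,100),onz(s,*N2,100))
D=T(642,305,5,240,120);print("disc",onz(t,*D,74))
for x,y in((65,128),(668,46),(718,340),(100,425)): print(np.round(onz(t,*T(x,y,5,240,120),68),1))
print("side disc fr-left",)
for x,y in((52,48),(258,0),(336,497),(128,547)): print("mat",np.round(onz(t,*T(x,y,4,130,175),5),1))
E
```

```text
ring (array([599.98180114, 432.71420836,  18.02500531]), np.float64(1.2110903606796481)) [599.52721047 429.75372611  25.        ] [598.63287034 435.63170268  25.        ]
gripF (array([497.58652737, 398.59666535,  22.20141027]), np.float64(1.5939148237743124)) [498.21778039 397.4308102   25.        ] [496.83850051 399.93972554  25.        ]
gripR (array([367.02580331, 360.64753163,  20.19603954]), np.float64(1.9256827273160297)) [368.28283875 358.76777932  25.        ] [366.88722687 363.10197138  25.        ]
cap (array([358.03744798, 358.15179568,  21.75544628]), np.float64(1.3698422083474808)) [358.94925559 356.87887684  25.        ] [357.9429242  359.82278792  25.        ]
[178.46774194 258.78225806] [ 41  62  15  47 124] ((48.66018295288086, 84.69734954833984), (47.79188537597656, 3.3656256198883057), 75.3791275024414) [436.63642376 372.33203281  26.        ]
[371.68149038 358.71634615] [ 90  36  66  26 832] ((122.04935455322266, 48.60729217529297), (13.711935043334961, 66.24346923828125), 76.60750579833984) [433.88146272 383.00251612  26.        ]
stud (array([ 643.05922809, -144.98024021,   96.90450774]), np.float64(6.097803934327858)) [ 645.52156458 -144.79513761  100.        ] [ 639.44243003 -140.34858443  100.        ]
disc [ 646.03181491 -147.27279869   74.        ]
[747.2 168.9  68. ]
[ 793.8 -165.    68. ]
[ 627.9 -188.8   68. ]
[581.4 145.3  68. ]
side disc fr-left
mat [642.8 496.    5. ]
mat [678.2 348.3   5. ]
mat [327.3 276.4   5. ]
mat [293.5 418.5   5. ]
```

>>> drive_tool --moves '[{"claw":-1,"dz":-1,"yaw":1},{"claw":-1,"dz":-1,"yaw":1},{"claw":-1,"dz":-1,"yaw":1},{"claw":-1,"dz":-1,"yaw":1},{"claw":-1,"yaw":1}]'

```text
validation failed for argument at $.mo...
```

>>> drive_tool --moves '[{"claw":-1,"yaw":1},{"claw":-1,"yaw":1},{"claw":-1,"yaw":1},{"claw":-1,"yaw":1},{"claw":-1,"yaw":1}]'

```text
validation failed for argument at $.mo...
```

>>> drive_tool --moves '[{"claw":-1,"yaw":1},{"claw":-1,"yaw":1},{"claw":-1,"yaw":1},{"claw":-1,"yaw":1},{"claw":-1,"yaw":1}]'

```text
validation failed for argument at $.mo...
```

>>> drive_tool --moves '[{"claw":-1,"dx":0,"dy":0,"dz":-1,"yaw":1},{"claw":-1,"dx":0,"dy":0,"dz":-1,"yaw":1},{"claw":-1,"dx":0,"dy":0,"dz":-1,"yaw":1},{"claw":-1,"dx":0,"dy":0,"dz":-1,"yaw":1},{"claw":-1,"dx":0,"dy":0,"dz":0,"yaw":1}]'

```text
time_s: 0.78
ee_pos: [254.5, 514.1, 293.4]
ee_rot: [-179.7, 0.3, 109.3]
force: [-0.2, 0.1, -0.5]
gripper_width: 91.1
```

>>> drive_tool --moves '[{"claw":-1,"dx":0,"dy":0,"dz":0,"yaw":1},{"claw":-1,"dx":0,"dy":0,"dz":0,"yaw":1},{"claw":-1,"dx":0,"dy":0,"dz":0,"yaw":1},{"claw":-1,"dx":0,"dy":0,"dz":0,"yaw":1},{"claw":-1,"dx":0,"dy":0,"dz":0,"yaw":1}]'

```text
time_s: 1.4
ee_pos: [254.1, 513.3, 291.9]
ee_rot: [-180.0, 0.6, 64.8]
force: [-0.2, 0.1, 0.1]
gripper_width: 91.0
```

>>> drive_tool --moves '[{"claw":-1,"dx":0,"dy":0,"dz":0,"yaw":1},{"claw":-1,"dx":0,"dy":0,"dz":0,"yaw":1},{"claw":-1,"dx":0,"dy":0,"dz":0,"yaw":1},{"claw":-1,"dx":0,"dy":0,"dz":0,"yaw":1},{"claw":-1,"dx":0,"dy":0,"dz":0,"yaw":1}]'

```text
time_s: 2.02
ee_pos: [253.6, 512.4, 289.8]
ee_rot: [179.4, 0.6, 20.4]
force: [0.2, -0.3, -0.6]
gripper_width: 91.2
```

>>> drive_tool --moves '[{"claw":-1,"dx":0.9,"dy":1,"dz":0,"yaw":0.37},{"claw":-1,"dx":0.9,"dy":1,"dz":0,"yaw":0},{"claw":-1,"dx":0.9,"dy":1,"dz":0,"yaw":0},{"claw":-1,"dx":0.9,"dy":1,"dz":0,"yaw":0},{"claw":-1,"dx":0.9,"dy":1,"dz":0,"yaw":0}]'

```text
time_s: 2.65
ee_pos: [371.0, 443.1, 287.8]
ee_rot: [179.3, 0.8, 17.3]
force: [1.1, 0.1, -0.6]
gripper_width: 91.2
```

>>> drive_tool --moves '[{"claw":-1,"dx":0.8,"dy":0.9,"dz":0,"yaw":0},{"claw":-1,"dx":0.8,"dy":0.9,"dz":0,"yaw":0},{"claw":-1,"dx":0.8,"dy":0.9,"dz":0,"yaw":0},{"claw":-1,"dx":0.8,"dy":0.9,"dz":0,"yaw":0},{"claw":-1,"dx":0,"dy":0,"dz":0,"yaw":0}]'

```text
time_s: 3.28
ee_pos: [456.7, 390.0, 285.4]
ee_rot: [179.2, 1.0, 17.1]
force: [0.3, 0.1, 0.9]
gripper_width: 91.3
```

```bash
python3 - <<'E'
from h import *
import pickle
s=telemetry.state();print(np.round(s["ee_pos"],1),np.round(s["ee_rot"],2),np.round(s["qpos"],1))
f=grab_frame("wrist");save(f,"w1.png");pickle.dump(f,open("w1.pkl","wb"));print(np.round(f["pose"],3).tolist())
E
```

```text
[456.7 390.  285.4] [179.18   1.03  17.13] [ 39.6  19.5  77.7  -0.4  84.1 112.5]
[[0.296, -0.91, -0.291, 538.889], [-0.955, -0.277, -0.105, 417.456], [0.015, 0.309, -0.951, 453.905], [0.0, 0.0, 0.0, 1.0]]
```

View pics/w1.png

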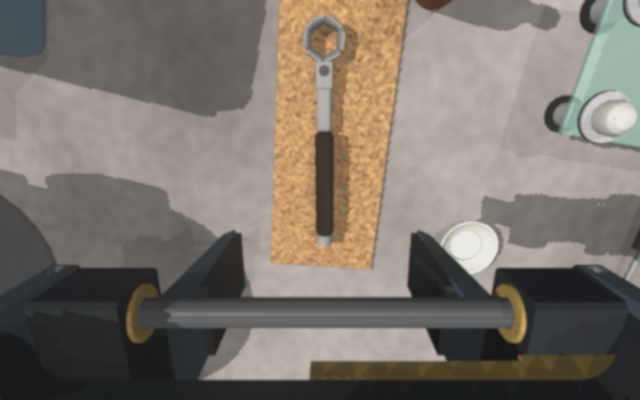

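```bash
python3 - <<'E'
from h import *
import pickle
f=pickle.load(open("w1.pkl","rb"));c=f["color"]
cv2.imwrite("pics/zw1.png",cv2.resize(c[0:100,275:375],None,fx=6,fy=6,interpolation=cv2.INTER_CUBIC))
hsv=cv2.cvtColor(c,cv2.COLOR_BGR2HSV)
g=(hsv[...,1]<60)&(hsv[...,2]>70); g=g.astype(np.uint8); g[:, :285]=0; g[:,400:]=0; g[260:]=0;g[:5]=0
n,l,st,ce=cv2.connectedComponentsWithStats(g)
for i in range(1,n):
  if st[i,4]>30: print(i,st[i],ce[i])
b=(c.max(2)<75).astype(np.uint8); b[:,:300]=0;b[:,350:]=0;b[:120]=0;b[245:]=0
n,l,st,ce=cv2.connectedComponentsWithStats(b)
i=1+st[1:,4].argmax();ys,xs=np.where(l==i);print(st[i],ce[i])
for y in range(135,235,10): print(y,xs[ys==y].min(),xs[ys==y].max())
E
```

```text
1 [ 303   16   43  117 1989] [323.96430367  68.34087481]
2 [ 373   67   27  193 2655] [390.49491525 193.95630885]
3 [317 234  15  12 151] [323.90728477 239.31788079]
[ 316  132   17  103 1615] [324.40123839 182.61795666]
135 317 331
145 316 332
155 317 332
165 317 332
175 317 332
185 317 332
195 317 332
205 317 332
215 318 332
225 317 332
```

View pics/zw1.png

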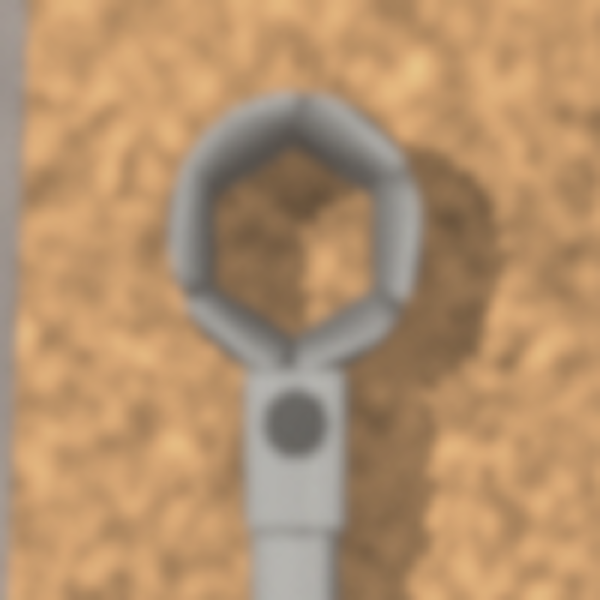

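```bash
python3 - <<'E'
from h import *
import pickle
f=pickle.load(open("w1.pkl","rb"))
z=23
far=onz(f,324,15.3,z);L=onz(f,302.7,36.5,z);R=onz(f,345.4,36.5,z)
print(far,L,R,np.linalg.norm(L-R))
pin=onz(f,323.9,70.2,z);gF=onz(f,324.3,131.5,31);gR=onz(f,325,234.5,31)
print(pin,gF,gR,np.linalg.norm(gF-gR))
h=far-gR;print("head",np.degrees(np.arctan2(h[1],h[0])));u=h/np.linalg.norm(h);u[2]=0
c=far-24.5*u;print("ring c",c,"pin-ring",np.linalg.norm(c-pin),"ring-gF",np.linalg.norm((c-gF)[:2]))
print("grip", c-150*u)
h=gF-gR;print(np.degrees(np.arctan2(h[1],h[0])));h=(L+R)/2-(gF+gR)/2;print(np.degrees(np.arctan2(h[1],h[0])))
E
```

```text
[622.76868852 439.01038592  23.        ] [594.76646376 455.99260922  23.        ] [609.3976395  409.12403494  23.        ] 49.099231752726794
[567.56958465 422.13524486  23.        ] [500.44226013 401.03427482  31.        ] [370.42680823 359.96825686  31.        ] 136.34674753299493
head 17.39234516593776
ring c [599.39951405 431.6903592   23.        ] pin-ring 33.23318546042485 ring-gF 103.5969768603838
grip [456.32293566 386.87386913  23.        ]
17.528977192723573
17.34766813645614
```

>>> drive_tool --moves '[{"claw":-1,"dx":0.6,"dy":0.07,"dz":1,"yaw":0},{"claw":-1,"dx":0.6,"dy":0.07,"dz":1,"yaw":0},{"claw":-1,"dx":0,"dy":0,"dz":1,"yaw":0},{"claw":-1,"dx":0,"dy":0,"dz":1,"yaw":0},{"claw":-1,"dx":0,"dy":0,"dz":1,"yaw":0}]'

```text
time_s: 3.95
ee_pos: [477.1, 395.8, 177.1]
ee_rot: [179.2, 1.2, 17.4]
force: [0.5, -0.1, -0.2]
gripper_width: 91.3
```

>>> drive_tool --moves '[{"claw":-1,"dx":0,"dy":0,"dz":1,"yaw":0},{"claw":-1,"dx":0,"dy":0,"dz":1,"yaw":0},{"claw":-1,"dx":0,"dy":0,"dz":1,"yaw":0},{"claw":-1,"dx":0,"dy":0,"dz":1,"yaw":0},{"claw":-1,"dx":0,"dy":0,"dz":0,"yaw":0}]'

```text
time_s: 4.58
ee_pos: [470.3, 394.1, 84.8]
ee_rot: [179.0, 1.9, 17.7]
force: [-0.3, 0.2, 0.5]
gripper_width: 90.9
```

```bash
python3 - <<'E'
from h import *
import pickle
s=telemetry.state();print(np.round(s["ee_pos"],1),np.round(s["ee_rot"],2),np.round(s["qpos"],1))
f=grab_frame("wrist");save(f,"w2.png");pickle.dump(f,open("w2.pkl","wb"));print(np.round(f["pose"],3).tolist())
for p in ([480.2,394.3,31],[500.4,401.5,31],[599.4,431.7,23],[567,421.6,23]):print(proj(f,p))
E
```

```text
[470.3 394.1  84.8] [178.98   1.89  17.73] [ 39.   28.6  92.9  -0.3  60.6 111.4]
[[0.306, -0.903, -0.303, 554.394], [-0.952, -0.284, -0.115, 423.701], [0.018, 0.323, -0.946, 251.953], [0.0, 0.0, 0.0, 1.0]]
(np.float64(327.66842020001405), np.float64(211.59821625681485))
(np.float64(326.72947013077373), np.float64(181.61172588595986))
(np.float64(329.2239113201079), np.float64(9.858140222074184))
(np.float64(328.56291966692146), np.float64(71.0537223957725))
```

View pics/w2.png

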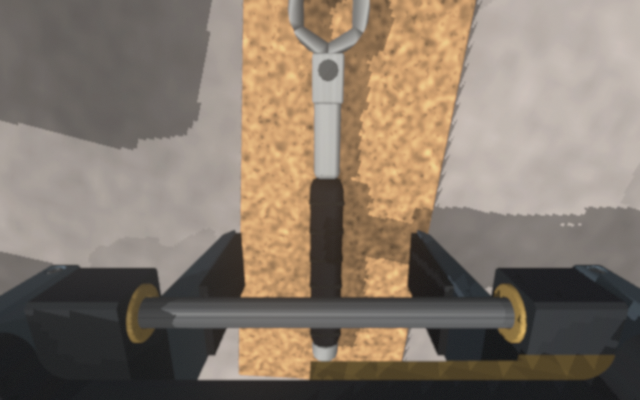

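>>> drive_tool --moves '[{"claw":-1,"dx":0.25,"dy":0.04,"dz":0.9,"yaw":0.035},{"claw":-1,"dx":0.25,"dy":0.04,"dz":0.9,"yaw":0},{"claw":-1,"dx":0.2,"dy":0.04,"dz":0.9,"yaw":0},{"claw":-1,"dx":0,"dy":0,"dz":0,"yaw":0},{"claw":-1,"dx":0,"dy":0,"dz":0,"yaw":0}]'

```text
time_s: 5.25
ee_pos: [485.5, 396.1, 28.4]
ee_rot: [179.1, 1.6, 17.4]
force: [-0.2, 0.9, 0.6]
gripper_width: 91.1
```

>>> drive_tool --moves '[{"claw":-1,"dx":-0.15,"dy":0,"dz":0.45,"yaw":0},{"claw":-1,"dx":-0.12,"dy":0,"dz":0.45,"yaw":0},{"claw":-1,"dx":0,"dy":0,"dz":0,"yaw":0}]'

```text
time_s: 5.62
ee_pos: [479.7, 394.1, 10.3]
ee_rot: [179.1, 1.6, 17.4]
force: [-0.1, -0.3, 1.2]
gripper_width: 91.1
```

>>> drive_tool --moves '[{"claw":-1,"dx":0,"dy":0,"dz":0.07,"yaw":0},{"claw":1,"dx":0,"dy":0,"dz":0,"yaw":0},{"claw":1,"dx":0,"dy":0,"dz":0,"yaw":0},{"claw":1,"dx":0,"dy":0,"dz":0,"yaw":0},{"claw":1,"dx":0,"dy":0,"dz":0,"yaw":0}]' --grip_force 30

```text
time_s: 6.25
ee_pos: [480.2, 394.6, 9.6]
ee_rot: [179.1, 1.5, 17.4]
force: [0.1, -0.1, -0.1]
gripper_width: 54.0
```

```bash
python3 - <<'E'
from h import *
import pickle
s=telemetry.state();print(np.round(s["ee_pos"],1),np.round(s["ee_rot"],2),np.round(s["force"],1),s["gripper_width"])
f=grab_frame("wrist");save(f,"w3.png");pickle.dump(f,open("w3.pkl","wb"))
E
```

```text
[480.2 394.6   9.6] [179.14   1.46  17.44] [ 0.1 -0.1 -0.1] 53.98607097784754
```

View pics/w3.png

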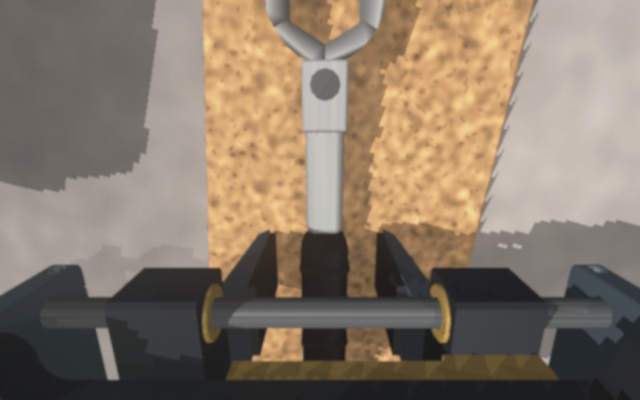

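Centred and closing; the wrench lies in the middle between the fingers (columns 302–347). Keep closing.

>>> drive_tool --moves '[{"claw":1,"dx":0,"dy":0,"dz":0,"yaw":0},{"claw":1,"dx":0,"dy":0,"dz":0,"yaw":0},{"claw":1,"dx":0,"dy":0,"dz":0,"yaw":0},{"claw":1,"dx":0,"dy":0,"dz":0,"yaw":0},{"claw":1,"dx":0,"dy":0,"dz":0,"yaw":0}]'

```text
time_s: 6.92
ee_pos: [480.2, 394.8, 9.7]
ee_rot: [179.2, 1.5, 17.4]
force: [0.0, -0.3, -0.3]
gripper_width: 24.0
```

>>> drive_tool --moves '[{"claw":1,"dx":0,"dy":0,"dz":-0.5,"yaw":0},{"claw":1,"dx":0,"dy":0,"dz":-1,"yaw":0},{"claw":1,"dx":0,"dy":0,"dz":-1,"yaw":0},{"claw":1,"dx":0,"dy":0,"dz":-1,"yaw":0},{"claw":1,"dx":0,"dy":0,"dz":-1,"yaw":0}]'

```text
time_s: 7.55
ee_pos: [478.5, 393.6, 98.0]
ee_rot: [178.8, 2.2, 17.4]
force: [-0.2, -0.1, -5.9]
gripper_width: 24.0
```

>>> drive_tool --moves '[{"claw":1,"dx":0,"dy":0,"dz":-1,"yaw":0},{"claw":1,"dx":0,"dy":0,"dz":-1,"yaw":0},{"claw":1,"dx":0,"dy":0,"dz":-1,"yaw":0},{"claw":1,"dx":0,"dy":0,"dz":-1,"yaw":0},{"claw":1,"dx":0,"dy":0,"dz":0,"yaw":0}]'

```text
time_s: 8.18
ee_pos: [479.5, 394.5, 180.3]
ee_rot: [178.7, 2.4, 17.4]
force: [-1.0, -0.0, -4.3]
gripper_width: 24.1
```

```bash
python3 - <<'E'
from h import *
import pickle
s=telemetry.state();print(np.round(s["ee_pos"],1),np.round(s["ee_rot"],2),np.round(s["force"],1),np.round(s["torque"],2),s["gripper_width"])
f=grab_frame("wrist");save(f,"w4.png");pickle.dump(f,open("w4.pkl","wb"))
E
```

```text
[479.5 394.5 180.3] [178.71   2.43  17.43] [-1.  -0.  -4.3] [-0.05  0.16  0.02] 24.120873251892856
```

View pics/w4.png

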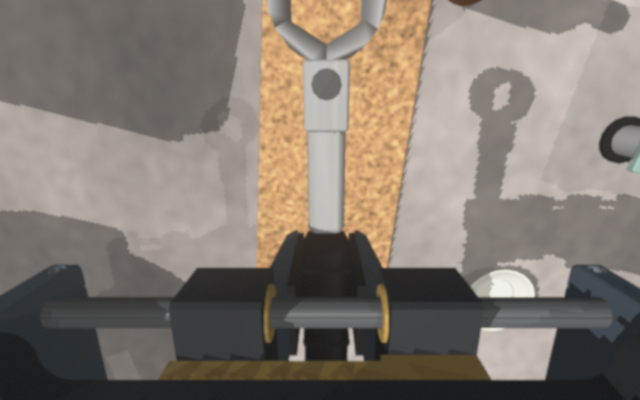

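>>> drive_tool --moves '[{"claw":1,"dx":-0.17,"dy":1,"dz":-0.1,"yaw":0},{"claw":1,"dx":-0.17,"dy":1,"dz":-0.1,"yaw":0},{"claw":1,"dx":-0.17,"dy":1,"dz":-0.1,"yaw":0},{"claw":1,"dx":-0.17,"dy":1,"dz":-0.1,"yaw":0},{"claw":1,"dx":-0.17,"dy":1,"dz":-0.1,"yaw":0}]'

```text
time_s: 8.85
ee_pos: [491.9, 285.5, 189.5]
ee_rot: [178.4, 3.0, 17.4]
force: [-0.8, 0.3, -5.1]
gripper_width: 24.0
```

>>> drive_tool --moves '[{"claw":1,"dx":-0.17,"dy":1,"dz":-0.1,"yaw":0},{"claw":1,"dx":-0.17,"dy":1,"dz":-0.1,"yaw":0},{"claw":1,"dx":-0.17,"dy":1,"dz":-0.1,"yaw":0},{"claw":1,"dx":-0.17,"dy":1,"dz":-0.1,"yaw":0},{"claw":1,"dx":-0.17,"dy":1,"dz":-0.1,"yaw":0}]'

```text
time_s: 9.48
ee_pos: [507.4, 178.0, 204.6]
ee_rot: [178.4, 2.9, 17.4]
force: [0.8, -0.1, -5.2]
gripper_width: 23.7
```

>>> drive_tool --moves '[{"claw":1,"dx":-0.17,"dy":1,"dz":-0.1,"yaw":0},{"claw":1,"dx":-0.17,"dy":1,"dz":-0.1,"yaw":0},{"claw":1,"dx":-0.17,"dy":1,"dz":-0.1,"yaw":0},{"claw":1,"dx":-0.17,"dy":1,"dz":-0.1,"yaw":0},{"claw":1,"dx":-0.17,"dy":1,"dz":-0.1,"yaw":0}]'

```text
time_s: 10.1
ee_pos: [522.0, 71.1, 219.3]
ee_rot: [178.4, 2.9, 17.4]
force: [0.4, 0.5, -4.6]
gripper_width: 23.8
```

>>> drive_tool --moves '[{"claw":1,"dx":-0.18,"dy":1,"dz":0,"yaw":0},{"claw":1,"dx":-0.18,"dy":1,"dz":0,"yaw":0},{"claw":1,"dx":-0.18,"dy":1,"dz":0,"yaw":0},{"claw":1,"dx":-0.18,"dy":1,"dz":0,"yaw":0},{"claw":1,"dx":-0.18,"dy":1,"dz":0,"yaw":0}]'

```text
time_s: 10.72
ee_pos: [534.5, -36.6, 223.9]
ee_rot: [178.4, 2.8, 17.4]
force: [1.0, 0.5, -4.9]
gripper_width: 24.1
```

>>> drive_tool --moves '[{"claw":1,"dx":-0.18,"dy":1,"dz":0,"yaw":0},{"claw":1,"dx":-0.18,"dy":1,"dz":0,"yaw":0},{"claw":1,"dx":-0.18,"dy":1,"dz":0,"yaw":0},{"claw":1,"dx":-0.18,"dy":0.7,"dz":0,"yaw":0},{"claw":1,"dx":0,"dy":0,"dz":0,"yaw":0}]'

```text
time_s: 11.35
ee_pos: [542.3, -117.9, 227.0]
ee_rot: [178.5, 2.8, 17.3]
force: [0.1, 0.4, -4.8]
gripper_width: 23.7
```

```bash
python3 - <<'E'
from h import *
import pickle
s=telemetry.state();print(np.round(s["ee_pos"],1),np.round(s["ee_rot"],2),np.round(s["force"],1),np.round(s["torque"],2),np.round(s["qpos"],1))
f=grab_frame("wrist");save(f,"w5.png");pickle.dump(f,open("w5.pkl","wb"))
print(proj(f,[644,-146,90]))
E
```

```text
[ 542.3 -117.9  227. ] [178.46   2.83  17.27] [ 0.1  0.4 -4.8] [0.02 0.16 0.06] [-11.8  17.   89.7  -2.8  75.   61.6]
(np.float64(388.2589794040982), np.float64(87.95095766392238))
```

View pics/w5.png

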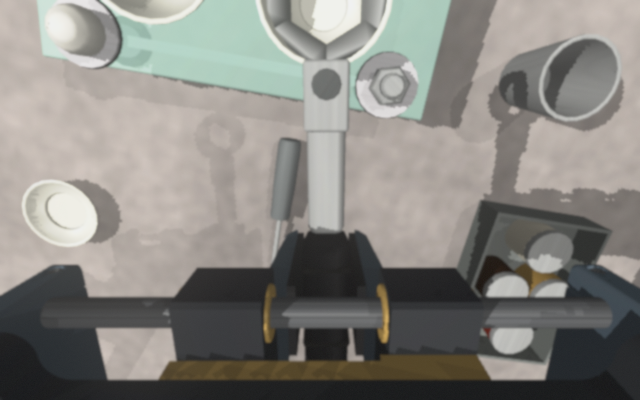

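The nut, with stud, is fully visible at about (390,87) right of the wrench head. Zoom in for centre and orientation.

```bash
python3 - <<'E'
from h import *
import pickle
f=pickle.load(open("w5.pkl","rb"))
cv2.imwrite("pics/zw5.png",cv2.resize(f["color"][45:125,345:425],None,fx=7.5,fy=7.5,interpolation=cv2.INTER_CUBIC))
E
```

```text
(no output)
```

View pics/zw5.png

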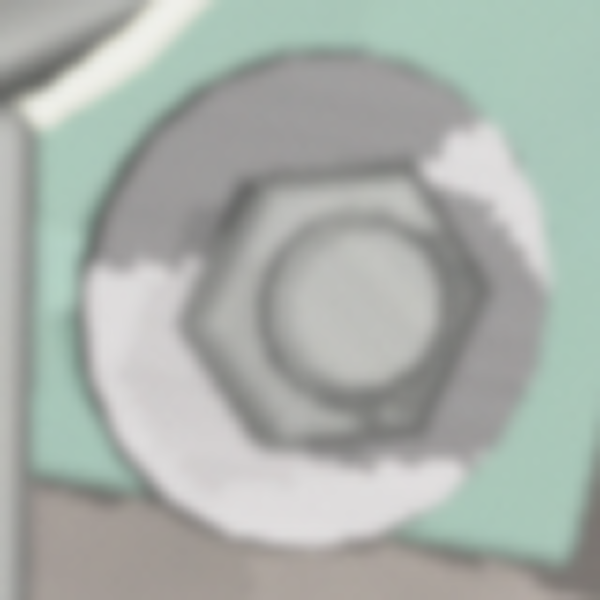

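```bash
cat >> h.py <<'E'
def T(x,y,sc,ox,oy): return ((x+.5)/sc-.5+ox,(y+.5)/sc-.5+oy)
def hexfit(f,pts,z=87):
    P=np.array([onz(f,*p,z)[:2] for p in pts]);c=P.mean(0);d=P-c
    a=np.arctan2(d[:,1],d[:,0]);return c,np.degrees(np.angle(np.exp(6j*a).mean()))/6,np.hypot(*d.T),np.degrees(a)
E
python3 - <<'E'
from h import *
import pickle
f=pickle.load(open("w5.pkl","rb"))
pts=[T(*p,7.5,345,45) for p in ((245,183),(415,160),(490,290),(430,435),(262,443),(183,322))]
for z in (74,87): print(hexfit(f,pts,z))
print("stud top",onz(f,*T(351,303,7.5,345,45),100),"disc",onz(f,*T(317,298,7.5,345,45),74))
o,d=ray(f,390,87);print(o)
# background ref: TCP->ring pin check
s=telemetry.state();
print("pin at h", [np.round(onz(f,326,84,z),1) for z in (235,225)])
E
```

```text
(array([ 647.08150941, -149.51856421]), np.float64(-6.3623626995734055), array([18.0008568 , 18.04805485, 18.15628597, 18.97117214, 17.49137536,
       18.4175554 ]), array([  58.11385729,   -9.05476702,  -66.57995441, -122.74245619,
        169.54667837,  112.62925774]))
(array([ 646.33578411, -146.95606327]), np.float64(-6.362362699573314), array([17.26645456, 17.31172702, 17.41554251, 18.1971828 , 16.77775904,
       17.66615262]), array([  58.11385729,   -9.05476702,  -66.57995441, -122.74245619,
        169.54667837,  112.62925774]))
stud top [ 646.41611074 -145.64982333  100.        ] disc [ 647.29030305 -146.81782792   74.        ]
[628.80311406 -86.70937039 392.64164798]
pin at h [array([630.1, -90.9, 235. ]), array([630.1, -91.1, 225. ])]
```

```bash
python3 - <<'E'
from h import *
import pickle
t=pickle.load(open("top0.pkl","rb"));s=pickle.load(open("side0.pkl","rb"))
cv2.imwrite("pics/zt3.png",cv2.resize(t["color"][200:295,415:505],None,fx=6,fy=6,interpolation=cv2.INTER_CUBIC))
cv2.imwrite("pics/zs3.png",cv2.resize(s["color"][105:160,315:400],None,fx=8,fy=8,interpolation=cv2.INTER_CUBIC))
print("cup", onz(t,427,160,85))
E
```

```text
cup [ 700.1845442  -305.50107578   85.        ]
```

View pics/zt3.png

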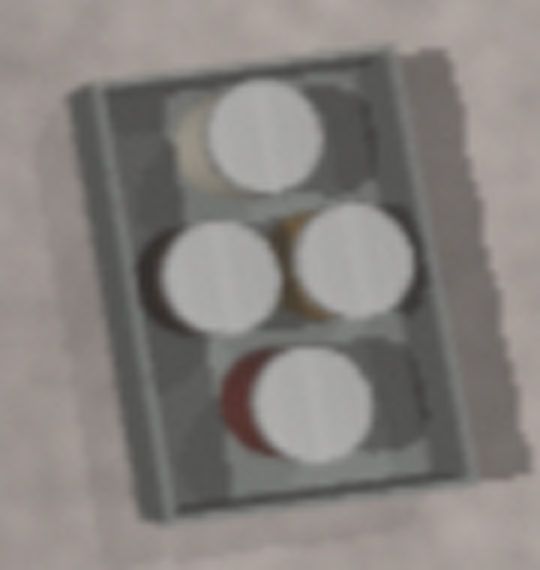

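View pics/zs3.png

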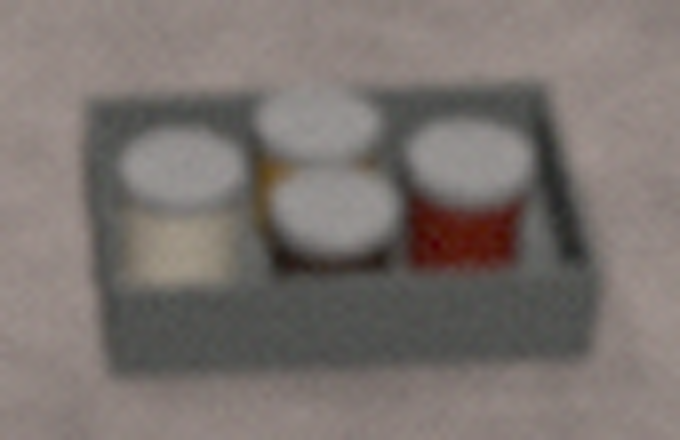

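```bash
python3 - <<'E'
from h import *
import pickle
t=pickle.load(open("top0.pkl","rb"));s=pickle.load(open("side0.pkl","rb"))
for n,a,b in (("red",(312,404),(468,157)),("far",(354,261),(318,122)),("cream",(265,136),(182,165)),("choc",(221,278),(335,210))):
    print(n,tri(t,T(*a,6,415,200),s,T(*b,8,315,105)))
for a in ((75,92),(390,48),(480,478),(155,520)): print(np.round(onz(t,*T(*a,6,415,200),56),0))
# tail positions
n=np.array([646.5,-146.6])
for hd in (53.6,25,-6.4):
    u=np.array([np.cos(np.radians(hd)),np.sin(np.radians(hd))]);print(hd,"tcp",n-125*u,"tail",n-259*u)
E
```

```text
red (array([ 416.16401017, -405.41936051,   57.83660458]), np.float64(0.520543170814686))
far (array([ 478.55083236, -427.66098865,   57.56075105]), np.float64(1.2035255133857155))
cream (array([ 534.16869518, -390.70720655,   58.93346458]), np.float64(1.2170834963486379))
choc (array([ 471.01838379, -369.33722941,   54.38447318]), np.float64(1.3290052761507631))
[ 555. -307.   56.]
[ 575. -450.   56.]
[ 384. -478.   56.]
[ 366. -335.   56.]
53.6 tcp [ 572.32263917 -247.21172467] tail [ 492.80450837 -355.06749352]
25 tcp [ 533.21152662 -199.42728272] tail [ 411.76628316 -256.05812979]
-6.4 tcp [ 522.2790101  -132.66638347] tail [ 389.11410894 -117.72954656]
```

>>> drive_tool --moves '[{"claw":1,"dx":0,"dy":0,"dz":0,"yaw":-0.9},{"claw":1,"dx":0,"dy":0,"dz":0,"yaw":-0.9},{"claw":1,"dx":0,"dy":0,"dz":0,"yaw":-0.9},{"claw":1,"dx":0,"dy":0,"dz":0,"yaw":-0.9},{"claw":1,"dx":0,"dy":0,"dz":0,"yaw":-0.6}]'

```text
time_s: 12.02
ee_pos: [541.7, -112.9, 226.7]
ee_rot: [-179.3, 3.0, 54.9]
force: [-0.2, -0.1, -4.8]
gripper_width: 24.2
```

>>> drive_tool --moves '[{"claw":1,"dx":-0.8,"dy":0.6,"dz":0.5,"yaw":0},{"claw":1,"dx":-0.8,"dy":0.6,"dz":0.7,"yaw":0},{"claw":1,"dx":-0.8,"dy":0.6,"dz":0.7,"yaw":0},{"claw":1,"dx":-0.8,"dy":0.6,"dz":0.5,"yaw":0},{"claw":1,"dx":0,"dy":0,"dz":0,"yaw":0}]'

```text
time_s: 12.65
ee_pos: [541.6, -199.5, 177.1]
ee_rot: [-179.2, 3.1, 54.8]
force: [-0.8, -0.0, -4.8]
gripper_width: 24.0
```

```bash
python3 - <<'E'
from h import *
import pickle
s=telemetry.state();print(np.round(s["ee_pos"],1),np.round(s["ee_rot"],2),np.round(s["force"],1),np.round(s["torque"],2),np.round(s["qpos"],1))
f=grab_frame("wrist");save(f,"w6.png");pickle.dump(f,open("w6.pkl","wb"))
u,v=proj(f,[646.5,-146.6,90]);print(u,v)
E
```

```text
[ 541.6 -199.5  177.1] [-179.17    3.06   54.83] [-0.8 -0.  -4.8] [-0.03  0.05 -0.01] [-19.8  20.8  91.5  -2.9  69.4  16.5]
407.09626826996566 64.5638219472807
```

View pics/w6.png

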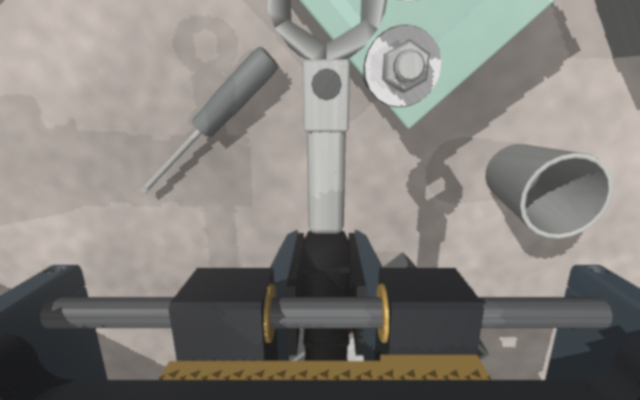

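```bash
python3 - <<'E'
from h import *
import pickle
f=pickle.load(open("w6.pkl","rb"))
cv2.imwrite("pics/zw6.png",cv2.resize(f["color"][20:110,360:450],None,fx=6.5,fy=6.5,interpolation=cv2.INTER_CUBIC))
cv2.imwrite("pics/zw6h.png",cv2.resize(f["color"][0:140,260:400],None,fx=4,fy=4,interpolation=cv2.INTER_CUBIC))
g=cv2.cvtColor(f["color"],cv2.COLOR_BGR2GRAY)
m=((g<110)).astype(np.uint8);m[:65]=0;m[105:]=0;m[:,:308]=0;m[:,345:]=0
n,l,st,ce=cv2.connectedComponentsWithStats(m)
for i in range(1,n):
    if st[i,4]>50: print(st[i],ce[i])
E
```

```text
[314  71  26  28 465] [327.44301075  86.03225806]
```

View pics/zw6.png

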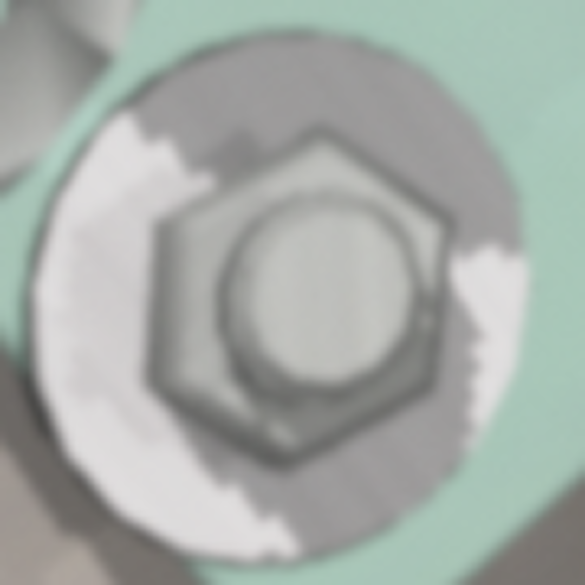

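View pics/zw6h.png

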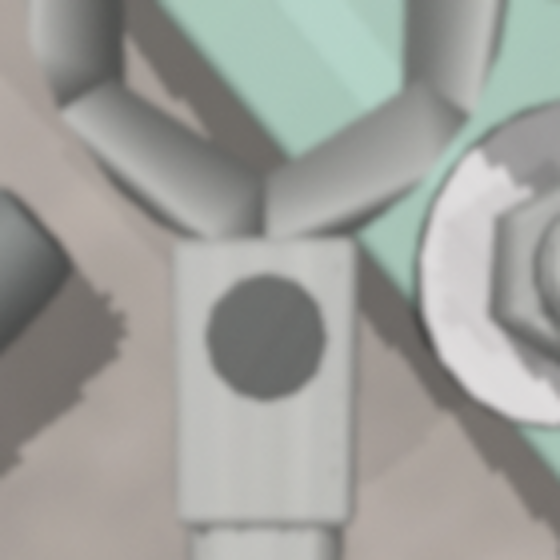

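```bash
cat > fit.py <<'E'
from h import *
from scipy.spatial.transform import Rotation as Ro
import pickle
def R(rpy): return Ro.from_euler("xyz",rpy,degrees=True).as_matrix()
R0=R([179.14,1.46,17.44]);t0=np.array([480.2,394.8,9.7])
ring0=np.array([599.4,431.7,14.]);pin0=ring0+[-34*np.cos(np.radians(17.4)),-34*np.sin(np.radians(17.4)),9]
rt=R0.T@(ring0-t0);pt=R0.T@(pin0-t0)
hd0=R0.T@np.array([np.cos(np.radians(17.4)),np.sin(np.radians(17.4)),0]); up0=R0.T@np.array([0,0,1.])
def wr(pos,rot):
    M=R(rot);return pos+M@rt,pos+M@pt,M@hd0,M@up0
E
python3 - <<'E'
from fit import *
f=pickle.load(open("w6.pkl","rb"))
pts=[T(*p,6.5,360,20) for p in ((322,128),(452,217),(437,388),(285,467),(150,383),(155,220))]
print(hexfit(f,pts,87))
print("stud",onz(f,*T(330,288,6.5,360,20),100),"disc",onz(f,*T(279,296,6.5,360,20),74))
pos=np.array([541.6,-199.5,177.1]);rot=[-179.17,3.06,54.83]
r,p,h,u=wr(pos,rot);print("pred ring",r,"pin",p,"head",np.degrees(np.arctan2(h[1],h[0])),"dip",np.degrees(np.arcsin(h[2])),"up",u)
print("pred pin px",proj(f,p)); pm=onz(f,326.1,83.6,p[2]);print("meas pin",pm)
a=onz(f,*T(265,245,4,260,0),p[2]);b=onz(f,*T(263.5,515,4,260,0),p[2]+1);c=onz(f,*T(265,650,4,260,0),p[2]+2);d=a-c;print(np.degrees(np.arctan2(d[1],d[0])))
f4=pickle.load(open("w4.pkl","rb"));r,p,h,u=wr(np.array([479.5,394.5,180.3]),[178.71,2.43,17.43]);print("w4 pin pred",proj(f4,p))
E
```

```text
(array([ 645.79412418, -147.16121532]), np.float64(-5.8377722048149545), array([16.87179988, 17.45800743, 17.687635  , 16.66837517, 17.49741784,
       17.86838137]), array([  51.6563253 ,   -6.58876234,  -64.09654426, -126.1235222 ,
        172.25008244,  117.94104216]))
stud [ 646.50138486 -146.64943484  100.        ] disc [ 646.7001514 -146.3100418   74.       ]
pred ring [614.12045801 -97.8688528  177.89566884] pin [ 594.86523097 -125.57035283  187.83866273] head 54.74693157301818 dip -1.6018123996619336 up [0.04016975 0.00582359 0.9991759 ]
pred pin px (np.float64(325.9707489101629), np.float64(85.05882206101792))
meas pin [ 595.24983348 -125.12022007  187.83866273]
54.89434094220266
w4 pin pred (np.float64(326.4632522522584), np.float64(85.80947105537531))
```

```bash
cat > mv.py <<'E'
import sys
from fit import *
# usage: mv.py ringx ringy ringz heading
tx,ty,tz,hd=map(float,sys.argv[1:5])
s=telemetry.state();pos=np.array(s["ee_pos"]);rot=s["ee_rot"];M=R(rot)
off=np.array([0.35,0.4,0])  # measured pin correction near heading 54
off=M@(R([-179.17,3.06,54.83]).T@off)
r,p,h,u=wr(pos,rot);r=r+off;cur=np.degrees(np.arctan2(h[1],h[0]))
dy=hd-cur
# after turning about TCP, ring would be:
Mz=Ro.from_euler("z",dy,degrees=True).as_matrix()
r2=pos+Mz@(r-pos);d=np.array([tx,ty,tz])-r2
print("t",round(s["time_s"],2),"tcp",np.round(pos,1),"rpy",np.round(rot,2),"F",np.round(s["force"],1),"T",np.round(s["torque"],2))
print("ring",np.round(r,2),"head",round(cur,2),"dip",round(np.degrees(np.arcsin(h[2])),2),"up",np.round(u,3))
print("world err",np.round(np.array([tx,ty,tz])-r,2),"tool units (pre-turn axes)",np.round(M.T@d/20,3),"yaw",round(-np.radians(dy)/.15,3))
E
python3 mv.py 646.3 -146.9 125 54
```

```text
t 12.7 tcp [ 541.8 -198.8  177.5] rpy [-179.19    3.03   54.86] F [ 0.3 -0.5 -5.2] T [-0.03  0.06 -0.03]
ring [614.6  -96.68 178.4 ] head 54.78 dip -1.57 up [0.04  0.006 0.999]
world err [ 31.7  -50.22 -53.4 ] tool units (pre-turn axes) [-0.997  2.695  2.689] yaw 0.09
```

>>> drive_tool --moves '[{"claw":1,"dx":-0.33,"dy":0.9,"dz":0.6,"yaw":0.09},{"claw":1,"dx":-0.33,"dy":0.9,"dz":0.6,"yaw":0},{"claw":1,"dx":-0.33,"dy":0.9,"dz":0.7,"yaw":0},{"claw":1,"dx":0,"dy":0,"dz":0.7,"yaw":0},{"claw":1,"dx":0,"dy":0,"dz":0,"yaw":0}]'

```text
time_s: 13.32
ee_pos: [574.6, -251.2, 121.8]
ee_rot: [-179.2, 3.0, 54.1]
force: [-0.1, 0.1, -4.7]
gripper_width: 24.0
```

```bash
python3 mv.py 646.3 -146.9 110 54; python3 - <<'E'
from fit import *
for n in("wrist","side","top"):
    f=grab_frame(n);save(f,n+"7.png");pickle.dump(f,open(n+"7.pkl","wb"))
    u,v=map(int,proj(f,[646,-146,100]));print(n,u,v)
    if n!="wrist": cv2.imwrite(f"pics/z{n}7.png",cv2.resize(f["color"][max(v-50,0):v+50,u-60:u+60],None,fx=5.5,fy=5.5,interpolation=cv2.INTER_CUBIC))
E
```

```text
t 13.32 tcp [ 574.6 -251.2  121.8] rpy [-179.19    2.99   54.05] F [-0.1  0.1 -4.7] T [-0.04  0.09 -0.05]
ring [ 648.8  -150.18  122.75] head 53.97 dip -1.54 up [0.039 0.005 0.999]
world err [ -2.5    3.28 -12.75] tool units (pre-turn axes) [ 0.092 -0.186  0.636] yaw -0.003
wrist 316 5
side 294 161
top 368 178
```

View pics/wrist7.png

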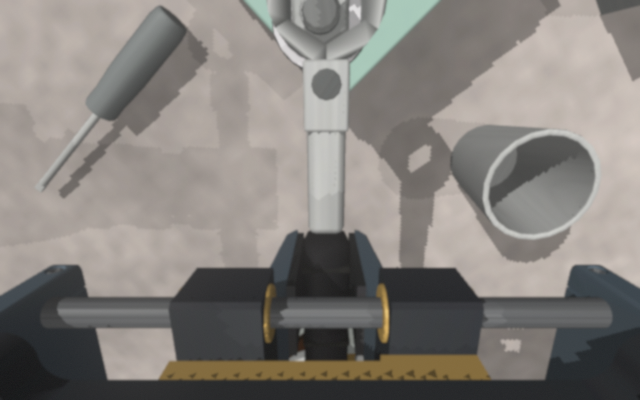

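View pics/zside7.png

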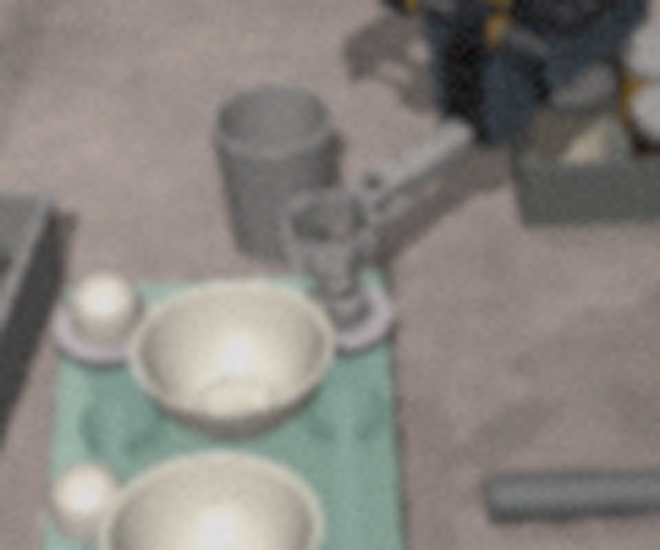

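View pics/ztop7.png

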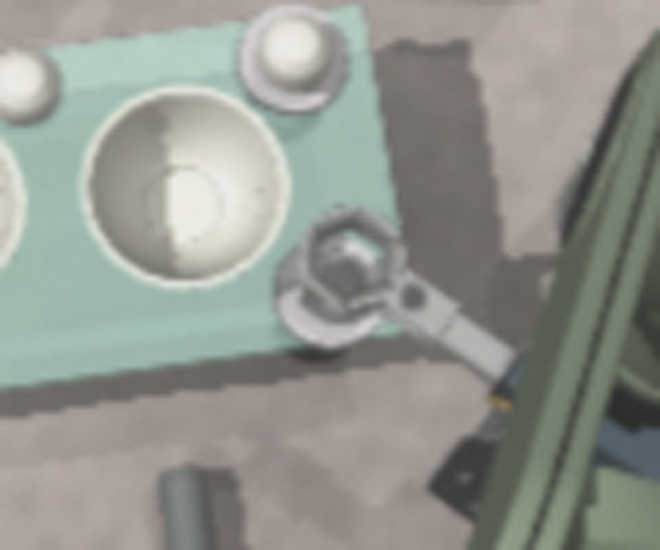

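>>> drive_tool --moves '[{"claw":1,"dx":0.09,"dy":-0.19,"dz":0.6,"yaw":0},{"claw":1,"dx":0,"dy":0,"dz":0,"yaw":0}]'

```text
time_s: 13.72
ee_pos: [573.4, -247.3, 112.6]
ee_rot: [-179.6, 2.9, 54.1]
force: [0.7, 0.4, -4.9]
gripper_width: 24.0
```

```bash
python3 mv.py 646.3 -146.9 100 54; python3 - <<'E'
from fit import *
for n in("wrist",):
    f=grab_frame(n);save(f,n+"8.png");pickle.dump(f,open(n+"8.pkl","wb"))
    print(proj(f,[646.3,-146.9,100]))
    cv2.imwrite("pics/zw8.png",cv2.resize(f["color"][0:110,260:400],None,fx=5.5,fy=5.5,interpolation=cv2.INTER_CUBIC))
E
```

```text
t 13.72 tcp [ 573.4 -247.3  112.6] rpy [-179.55    2.91   54.11] F [ 0.7  0.4 -4.9] T [-0.08  0.12 -0.04]
ring [ 647.47 -146.18  113.73] head 54.04 dip -1.45 up [0.033 0.007 0.999]
world err [ -1.17  -0.72 -13.73] tool units (pre-turn axes) [-0.028 -0.025  0.689] yaw 0.004
(np.float64(325.0626421078263), np.float64(8.803283966593142))
```

View pics/zw8.png

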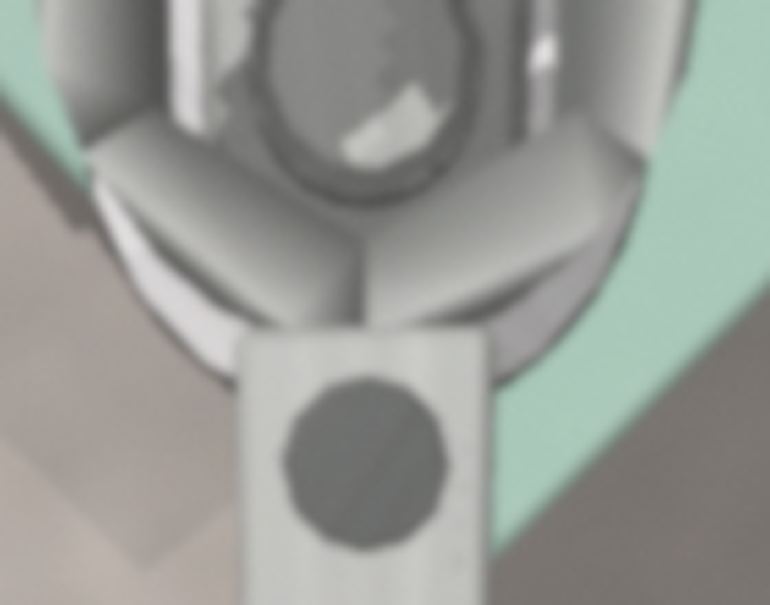

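>>> drive_tool --moves '[{"claw":1,"dx":-0.03,"dy":-0.02,"dz":0.55,"yaw":0},{"claw":1,"dx":0,"dy":0,"dz":0,"yaw":0}]'

```text
time_s: 14.02
ee_pos: [573.2, -248.4, 102.2]
ee_rot: [-179.7, 2.9, 54.1]
force: [-0.6, 0.9, -5.0]
gripper_width: 24.2
```

```bash
python3 mv.py 646.3 -146.9 97 54; python3 - <<'E'
from fit import *
for n in("wrist",):
    f=grab_frame(n);save(f,n+"9.png");pickle.dump(f,open(n+"9.pkl","wb"))
    print(proj(f,[646.3,-146.9,100]))
    cv2.imwrite("pics/zw9.png",cv2.resize(f["color"][0:110,260:400],None,fx=5.5,fy=5.5,interpolation=cv2.INTER_CUBIC))
E
```

```text
t 14.03 tcp [ 573.2 -248.4  102.2] rpy [-179.73    2.88   54.12] F [-0.6  0.9 -5. ] T [-0.09  0.07 -0.01]
ring [ 647.31 -147.26  103.41] head 54.05 dip -1.42 up [0.03  0.008 1.   ]
world err [-1.01  0.36 -6.41] tool units (pre-turn axes) [ 0.001 -0.055  0.321] yaw 0.006
(np.float64(323.60169309211756), np.float64(1.415325008864471))
```

View pics/zw9.png

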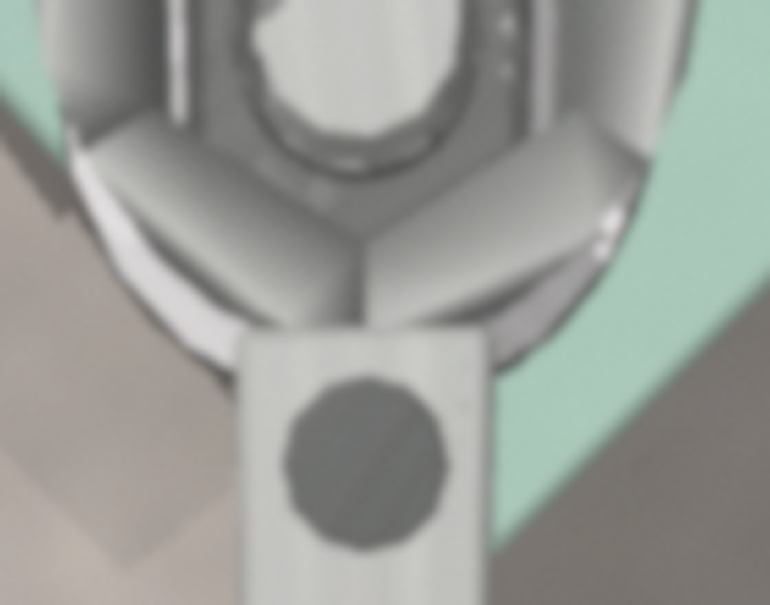

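>>> drive_tool --moves '[{"claw":1,"dx":0,"dy":-0.05,"dz":0.25,"yaw":0},{"claw":1,"dx":0,"dy":0,"dz":0,"yaw":0}]'

```text
time_s: 14.32
ee_pos: [573.1, -248.4, 97.8]
ee_rot: [-179.9, 2.8, 54.1]
force: [0.2, -0.8, -5.5]
gripper_width: 23.9
```

```bash
python3 mv.py 646.3 -146.9 92 54; python3 - <<'E'
from fit import *
for n in("wrist",):
    f=grab_frame(n);save(f,n+"10.png");pickle.dump(f,open(n+"10.pkl","wb"))
    print(proj(f,[646.3,-146.9,100]))
    cv2.imwrite("pics/zw10.png",cv2.resize(f["color"][0:110,260:400],None,fx=5.5,fy=5.5,interpolation=cv2.INTER_CUBIC))
E
```

```text
t 14.32 tcp [ 573.1 -248.4   97.8] rpy [-179.87    2.84   54.11] F [ 0.2 -0.8 -5.5] T [-0.07  0.12 -0.03]
ring [ 647.22 -147.25   99.13] head 54.04 dip -1.38 up [0.028 0.009 1.   ]
world err [-0.92  0.35 -7.13] tool units (pre-turn axes) [ 0.005 -0.051  0.357] yaw 0.005
(np.float64(323.6204367740533), np.float64(-1.1275923760944693))
```

View pics/zw10.png

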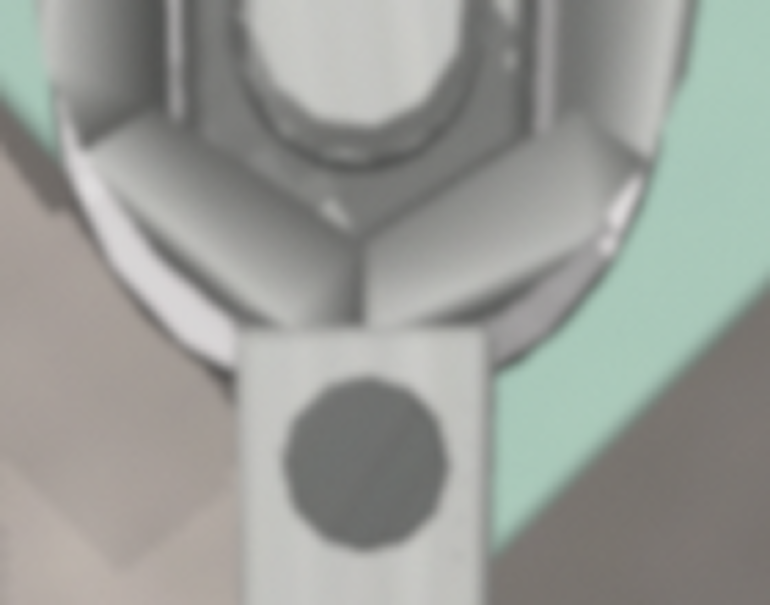

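>>> drive_tool --moves '[{"claw":1,"dx":0,"dy":-0.07,"dz":0.2,"yaw":0},{"claw":1,"dx":0,"dy":0,"dz":0,"yaw":0}]'

```text
time_s: 14.62
ee_pos: [572.4, -248.2, 94.2]
ee_rot: [-180.0, 2.8, 54.1]
force: [-0.4, -0.6, -4.8]
gripper_width: 24.1
```

```bash
python3 mv.py 646.3 -146.9 92 54; python3 - <<'E'
from fit import *
for n in("wrist",):
    f=grab_frame(n);save(f,n+"11.png");pickle.dump(f,open(n+"11.pkl","wb"))
    print(proj(f,[646.3,-146.9,100]))
    cv2.imwrite("pics/zw11.png",cv2.resize(f["color"][0:110,260:400],None,fx=5.5,fy=5.5,interpolation=cv2.INTER_CUBIC))
E
```

```text
t 14.62 tcp [ 572.4 -248.2   94.2] rpy [-179.98    2.83   54.1 ] F [-0.4 -0.6 -4.8] T [-0.09  0.12  0.03]
ring [ 646.53 -147.05   95.55] head 54.04 dip -1.37 up [0.027 0.01  1.   ]
world err [-0.23  0.15 -3.55] tool units (pre-turn axes) [ 0.008 -0.018  0.177] yaw 0.004
(np.float64(325.35928118111065), np.float64(-3.8098032990464787))
```

View pics/zw11.png

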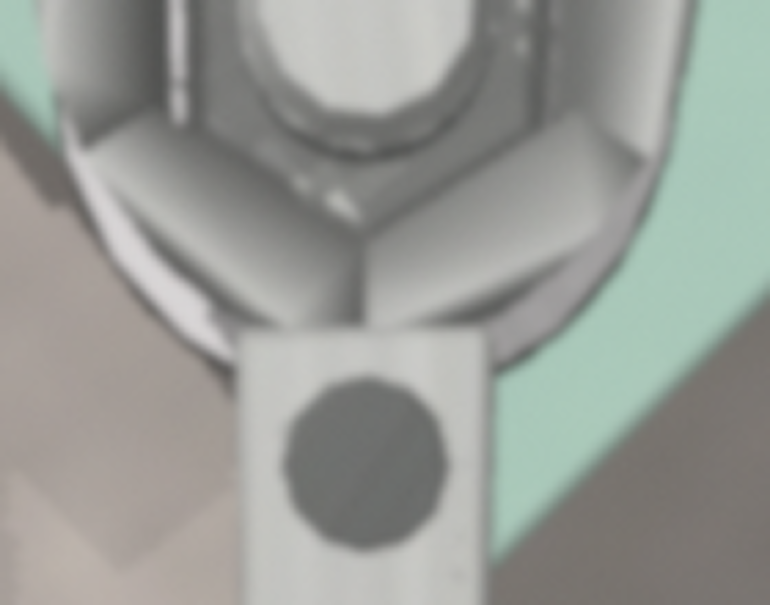

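>>> drive_tool --moves '[{"claw":1,"dx":0,"dy":-0.02,"dz":0.2,"yaw":0},{"claw":1,"dx":0,"dy":0,"dz":0,"yaw":0}]'

```text
time_s: 14.92
ee_pos: [572.2, -248.2, 90.3]
ee_rot: [180.0, 2.8, 54.1]
force: [-0.9, -0.7, -5.4]
gripper_width: 24.0
```

```bash
python3 mv.py 646.3 -146.9 87 54
```

```text
t 14.93 tcp [ 572.2 -248.2   90.3] rpy [179.99   2.82  54.1 ] F [-0.9 -0.7 -5.4] T [-0.17  0.09 -0.01]
ring [ 646.3  -147.08   91.67] head 54.03 dip -1.36 up [0.026 0.011 1.   ]
world err [-0.    0.18 -4.67] tool units (pre-turn axes) [ 0.019 -0.009  0.233] yaw 0.004
```

>>> drive_tool --moves '[{"claw":1,"dx":0.01,"dy":-0.01,"dz":0.2,"yaw":0},{"claw":1,"dx":0,"dy":0,"dz":0,"yaw":0}]'

```text
time_s: 15.18
ee_pos: [572.1, -248.2, 86.1]
ee_rot: [180.0, 2.8, 54.1]
force: [-0.4, -0.2, -5.4]
gripper_width: 24.0
```

```bash
python3 mv.py 646.3 -146.9 84 54; python3 - <<'E'
from fit import *
for n in("wrist",):
    f=grab_frame(n);save(f,n+"12.png");pickle.dump(f,open(n+"12.pkl","wb"))
    print(proj(f,[646.3,-146.9,100]))
    cv2.imwrite("pics/zw12.png",cv2.resize(f["color"][0:110,260:400],None,fx=5.5,fy=5.5,interpolation=cv2.INTER_CUBIC))
E
```

```text
t 15.18 tcp [ 572.1 -248.2   86.1] rpy [179.97   2.83  54.1 ] F [-0.4 -0.2 -5.4] T [-0.18  0.1   0.01]
ring [ 646.21 -147.09   87.37] head 54.04 dip -1.37 up [0.026 0.011 1.   ]
world err [ 0.09  0.19 -3.37] tool units (pre-turn axes) [ 0.019 -0.006  0.168] yaw 0.004
(np.float64(325.91140262643825), np.float64(-9.68016009346752))
```

View pics/zw12.png

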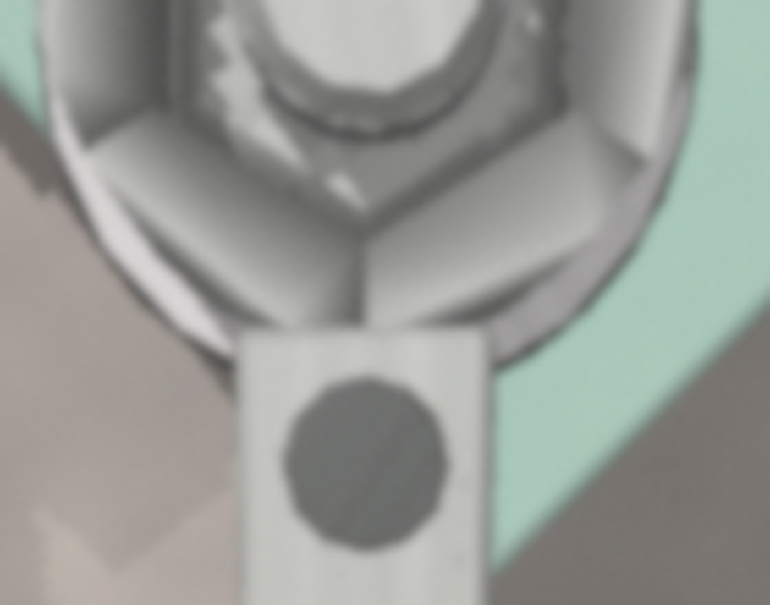

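>>> drive_tool --moves '[{"claw":1,"dx":0.01,"dy":-0.01,"dz":0.12,"yaw":0},{"claw":1,"dx":0,"dy":0,"dz":0,"yaw":0}]'

```text
time_s: 15.48
ee_pos: [572.3, -248.3, 83.8]
ee_rot: [179.9, 2.8, 54.1]
force: [0.1, -1.8, -5.5]
gripper_width: 23.9
```

>>> drive_tool --moves '[{"claw":1,"dx":0.01,"dy":-0.01,"dz":0.07,"yaw":0},{"claw":1,"dx":0,"dy":0,"dz":0,"yaw":0}]'

```text
time_s: 15.72
ee_pos: [572.4, -248.3, 82.6]
ee_rot: [179.9, 2.8, 54.1]
force: [-0.0, -1.0, -5.5]
gripper_width: 23.9
```

```bash
python3 mv.py 646.3 -146.9 83 54
```

```text
t 15.72 tcp [ 572.4 -248.3   82.6] rpy [179.88   2.83  54.09] F [-0.  -1.  -5.5] T [-0.27  0.12 -0.07]
ring [ 646.46 -147.15   83.88] head 54.03 dip -1.37 up [0.024 0.012 1.   ]
world err [-0.16  0.25 -0.88] tool units (pre-turn axes) [ 0.008 -0.017  0.044] yaw 0.003
```

>>> drive_tool --moves '[{"claw":1,"dx":0.01,"dy":-0.01,"dz":0.07,"yaw":0},{"claw":1,"dx":0,"dy":0,"dz":0,"yaw":0}]'

```text
time_s: 15.98
ee_pos: [572.5, -248.4, 81.6]
ee_rot: [179.8, 2.8, 54.1]
force: [-0.2, -1.2, -3.5]
gripper_width: 24.3
```

>>> drive_tool --moves '[{"claw":1,"dx":0.01,"dy":-0.01,"dz":0.06,"yaw":0},{"claw":1,"dx":0,"dy":0,"dz":0,"yaw":0}]'

```text
time_s: 16.23
ee_pos: [572.4, -248.4, 80.9]
ee_rot: [179.8, 2.8, 54.1]
force: [-1.3, -1.3, -3.2]
gripper_width: 23.8
```

```bash
python3 mv.py 646.3 -146.9 83 54
```

```text
t 16.23 tcp [ 572.4 -248.4   80.9] rpy [179.79   2.83  54.08] F [-1.3 -1.3 -3.2] T [-0.15  0.11 -0.08]
ring [ 646.49 -147.29   82.16] head 54.02 dip -1.37 up [0.023 0.013 1.   ]
world err [-0.19  0.39  0.84] tool units (pre-turn axes) [ 0.008 -0.021 -0.043] yaw 0.002
```

>>> drive_tool --moves '[{"claw":1,"dx":0.01,"dy":-0.375,"dz":0,"yaw":0.4},{"claw":1,"dx":0.01,"dy":-0.375,"dz":0,"yaw":0.4},{"claw":1,"dx":0,"dy":0,"dz":0,"yaw":0}]'

```text
time_s: 16.6
ee_pos: [560.3, -239.3, 80.9]
ee_rot: [179.4, 2.8, 47.1]
force: [-1.7, -1.9, -4.0]
gripper_width: 23.9
```

```bash
cat > turn.py <<'E'
from fit import *
N=np.array([646.4,-147.1])
s=telemetry.state();M=R(s["ee_rot"]);pos=np.array(s["ee_pos"])
r,p,h,u=wr(pos,s["ee_rot"]);off=M@(R([-179.17,3.06,54.83]).T@np.array([.35,.4,0]));r=r+off
F=np.array(s["force"]);print("t",round(s["time_s"],2),"head",round(np.degrees(np.arctan2(h[1],h[0])),2),"z",round(pos[2],1),"rpy",np.round(s["ee_rot"],1),"ring",np.round(r,1),"Ftool",np.round(M.T@F,1),"Fz",round(F[2],1),"Ttool",np.round(M.T@np.array(s["torque"]),2),"w",round(s["gripper_width"],1))
d=np.array([N[0],N[1],r[2]])-r;print("ring err tool mm",np.round(M.T@d,2))
E
python3 turn.py
```

```text
t 16.6 head 47.03 z 80.9 rpy [179.4   2.8  47.1] ring [ 646.2 -147.9   82.2] Ftool [-2.3  0.   4.1] Fz -4.0 Ttool [ 0.02 -0.12  0.04] w 23.9
ring err tool mm [ 0.73 -0.34 -0.04]
```

>>> drive_tool --moves '[{"claw":1,"dx":0.02,"dy":-0.375,"dz":0,"yaw":0.4},{"claw":1,"dx":0.02,"dy":-0.375,"dz":0,"yaw":0.4},{"claw":1,"dx":0,"dy":0,"dz":0,"yaw":0}]'

```text
time_s: 16.98
ee_pos: [550.2, -228.6, 80.8]
ee_rot: [179.1, 2.8, 40.3]
force: [-1.7, -1.2, -3.9]
gripper_width: 23.9
```

```bash
python3 turn.py;python3 - <<'E'
from fit import *
for n in("wrist",):
    f=grab_frame(n);save(f,n+"13.png");pickle.dump(f,open(n+"13.pkl","wb"))
    cv2.imwrite("pics/zw13.png",cv2.resize(f["color"][0:140,260:400],None,fx=4,fy=4,interpolation=cv2.INTER_CUBIC))
E
```

```text
t 16.98 head 40.29 z 80.8 rpy [179.1   2.8  40.3] ring [ 646.1 -147.9   82.1] Ftool [-1.8 -0.2  4. ] Fz -3.9 Ttool [ 0.05 -0.11 -0.  ] w 23.9
ring err tool mm [ 0.74 -0.43 -0.04]
```

View pics/zw13.png

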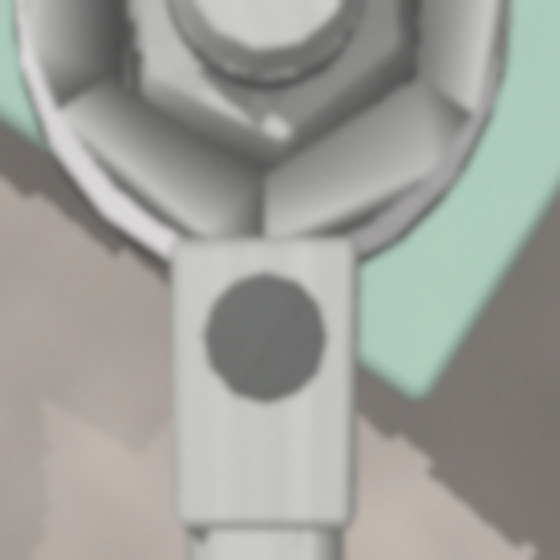

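>>> drive_tool --moves '[{"claw":1,"dx":0.03,"dy":-0.29,"dz":0,"yaw":0.3},{"claw":1,"dx":0.02,"dy":-0.29,"dz":0,"yaw":0.3}]'

```text
time_s: 17.27
ee_pos: [543.6, -220.3, 80.6]
ee_rot: [178.8, 2.8, 35.3]
force: [-0.9, -3.5, -2.1]
gripper_width: 23.8
```

```bash
python3 turn.py
```

```text
t 17.27 head 35.28 z 80.6 rpy [178.8   2.8  35.3] ring [ 646.2 -148.2   81.8] Ftool [-2.6  2.3  2.3] Fz -2.1 Ttool [ 0.03 -0.3  -0.37] w 23.8
ring err tool mm [ 0.81 -0.81 -0.06]
```

>>> drive_tool --moves '[{"claw":1,"dx":0.03,"dy":-0.3,"dz":0,"yaw":0.3}]'

```text
time_s: 17.4
ee_pos: [540.5, -215.7, 80.6]
ee_rot: [178.7, 2.9, 32.8]
force: [-3.1, -3.5, -0.4]
gripper_width: 23.9
```

```bash
python3 turn.py
```

```text
t 17.4 head 32.77 z 80.6 rpy [178.7   2.9  32.8] ring [ 646.1 -148.2   81.8] Ftool [-4.5  1.2  0.6] Fz -0.4 Ttool [-0.01 -0.43 -0.26] w 23.9
ring err tool mm [ 0.84 -0.8  -0.06]
```

>>> drive_tool --moves '[{"claw":1,"dx":0.03,"dy":-0.3,"dz":0,"yaw":0.3}]'

```text
time_s: 17.52
ee_pos: [537.5, -211.0, 80.6]
ee_rot: [178.5, 2.9, 30.3]
force: [-2.1, -5.1, -0.9]
gripper_width: 23.7
```

```bash
python3 turn.py
```

```text
t 17.52 head 30.25 z 80.6 rpy [178.5   2.9  30.3] ring [ 646.1 -148.2   81.8] Ftool [-4.3  3.3  1.2] Fz -0.9 Ttool [-0.01 -0.42 -0.31] w 23.7
ring err tool mm [ 0.85 -0.83 -0.06]
```

>>> drive_tool --moves '[{"claw":1,"dx":0.01,"dy":-0.29,"dz":0,"yaw":0.3}]'

```text
time_s: 17.65
ee_pos: [534.9, -206.3, 80.6]
ee_rot: [178.3, 2.8, 27.7]
force: [-1.5, -2.4, -1.6]
gripper_width: 23.9
```

```bash
python3 turn.py
```

```text
t 17.65 head 27.72 z 80.6 rpy [178.3   2.8  27.7] ring [ 646.1 -148.3   81.9] Ftool [-2.3  1.4  1.8] Fz -1.6 Ttool [ 0.16 -0.16 -0.41] w 23.9
ring err tool mm [ 0.88 -0.93 -0.07]
```

>>> drive_tool --moves '[{"claw":1,"dx":0.01,"dy":-0.29,"dz":0,"yaw":0.3}]'

```text
time_s: 17.77
ee_pos: [532.5, -201.6, 80.5]
ee_rot: [178.2, 2.8, 25.2]
force: [-0.9, -3.1, -2.3]
gripper_width: 23.8
```

```bash
python3 turn.py;python3 - <<'E'
from fit import *
for n in("wrist",):
    f=grab_frame(n);save(f,n+"14.png");pickle.dump(f,open(n+"14.pkl","wb"))
    cv2.imwrite("pics/zw14.png",cv2.resize(f["color"][0:140,260:400],None,fx=4,fy=4,interpolation=cv2.INTER_CUBIC))
E
```

```text
t 17.77 head 25.23 z 80.5 rpy [178.2   2.8  25.2] ring [ 646.1 -148.6   82. ] Ftool [-2.   2.3  2.5] Fz -2.3 Ttool [-0.21 -0.31 -0.57] w 23.8
ring err tool mm [ 0.88 -1.2  -0.08]
```

View pics/zw14.png

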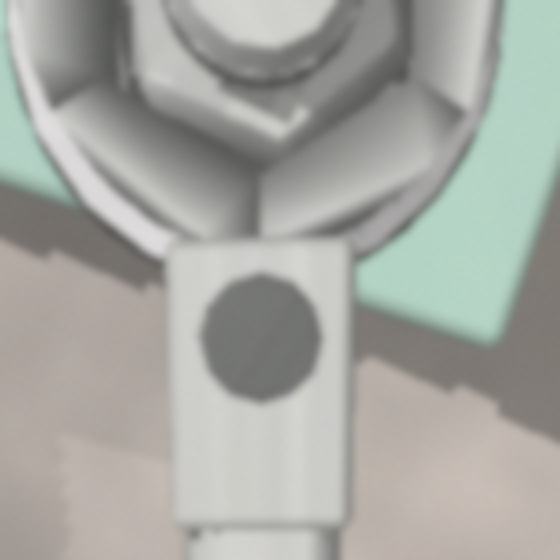

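>>> drive_tool --moves '[{"claw":1,"dx":0.01,"dy":-0.32,"dz":0,"yaw":0.3}]'

```text
time_s: 17.95
ee_pos: [530.6, -197.2, 80.7]
ee_rot: [177.8, 2.7, 22.8]
force: [-1.3, -9.0, -2.7]
gripper_width: 24.2
```

```bash
python3 turn.py
```

```text
t 17.95 head 22.75 z 80.7 rpy [177.8   2.7  22.8] ring [ 646.3 -149.1   82.3] Ftool [-4.5  7.6  3.2] Fz -2.7 Ttool [-1.1  -0.61 -0.18] w 24.2
ring err tool mm [ 0.82 -1.79 -0.11]
```

>>> drive_tool --moves '[{"claw":1,"dx":0.01,"dy":-0.31,"dz":0,"yaw":0.3}]'

```text
time_s: 18.08
ee_pos: [529.1, -193.5, 80.7]
ee_rot: [177.5, 2.6, 20.3]
force: [-0.6, -9.2, -3.7]
gripper_width: 23.8
```

```bash
python3 turn.py;python3 - <<'E'
from fit import *
for n in("wrist",):
    f=grab_frame(n);save(f,n+"15.png");pickle.dump(f,open(n+"15.pkl","wb"))
    cv2.imwrite("pics/zw15.png",cv2.resize(f["color"][0:140,260:400],None,fx=4,fy=4,interpolation=cv2.INTER_CUBIC))
E
```

```text
t 18.07 head 20.27 z 80.7 rpy [177.5   2.6  20.3] ring [ 646.8 -150.4   82.6] Ftool [-3.6  8.2  4.2] Fz -3.7 Ttool [-0.94 -0.61 -0.15] w 23.8
ring err tool mm [ 0.72 -3.23 -0.17]
```

View pics/zw15.png

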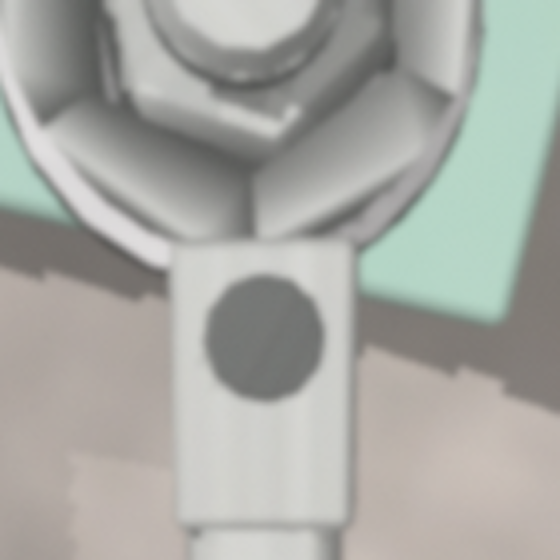

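>>> drive_tool --moves '[{"claw":1,"dx":0.01,"dy":-0.24,"dz":0,"yaw":0.25}]'

```text
time_s: 18.25
ee_pos: [527.9, -190.4, 80.6]
ee_rot: [177.2, 2.5, 18.2]
force: [-1.2, -7.7, -3.1]
gripper_width: 23.9
```

```bash
python3 turn.py;python3 - <<'E'
from fit import *
for n in("wrist",):
    f=grab_frame(n);save(f,n+"16.png");pickle.dump(f,open(n+"16.pkl","wb"))
    cv2.imwrite("pics/zw16.png",cv2.resize(f["color"][0:140,260:400],None,fx=4,fy=4,interpolation=cv2.INTER_CUBIC))
E
```

```text
t 18.25 head 18.16 z 80.6 rpy [177.2   2.5  18.2] ring [ 647.2 -151.6   82.6] Ftool [-3.4  6.8  3.6] Fz -3.1 Ttool [-0.5  -0.5  -0.28] w 23.9
ring err tool mm [ 0.68 -4.53 -0.25]
```

View pics/zw16.png

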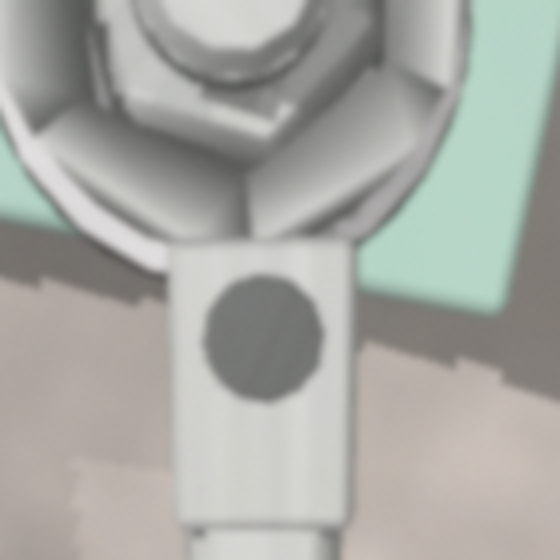

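>>> drive_tool --moves '[{"claw":1,"dx":0.0,"dy":-0.22,"dz":0,"yaw":0.25}]'

```text
time_s: 18.42
ee_pos: [526.9, -187.2, 80.5]
ee_rot: [177.0, 2.4, 16.0]
force: [0.3, -5.3, -4.1]
gripper_width: 23.6
```

```bash
python3 turn.py;python3 - <<'E'
from fit import *
for n in("wrist",):
    f=grab_frame(n);save(f,n+"17.png");pickle.dump(f,open(n+"17.pkl","wb"))
    cv2.imwrite("pics/zw17.png",cv2.resize(f["color"][0:140,260:400],None,fx=4,fy=4,interpolation=cv2.INTER_CUBIC))
E
```

```text
t 18.43 head 16.04 z 80.5 rpy [177.    2.4  16. ] ring [ 647.5 -152.9   82.7] Ftool [-1.   5.   4.4] Fz -4.1 Ttool [-0.23 -0.24 -0.32] w 23.6
ring err tool mm [ 0.55 -5.86 -0.33]
```

View pics/zw17.png

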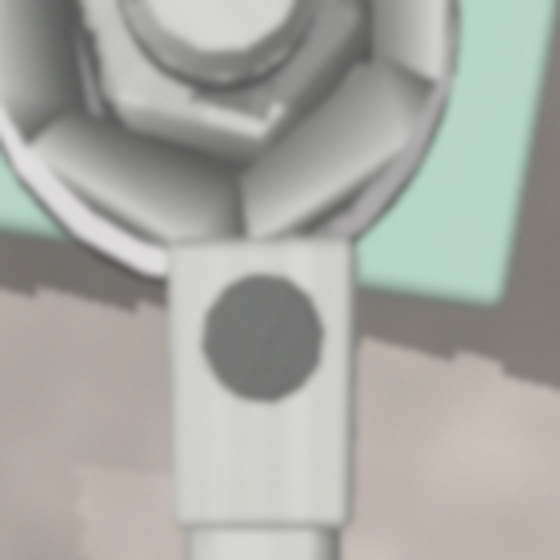

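>>> drive_tool --moves '[{"claw":1,"dx":0,"dy":0.19,"dz":0,"yaw":-0.25},{"claw":1,"dx":0,"dy":0.19,"dz":0,"yaw":-0.25},{"claw":1,"dx":0,"dy":0.19,"dz":0,"yaw":-0.25},{"claw":1,"dx":0,"dy":0.19,"dz":0,"yaw":-0.25}]'

```text
time_s: 18.98
ee_pos: [532.6, -201.6, 80.9]
ee_rot: [177.6, 2.9, 25.6]
force: [-1.8, -2.6, -1.8]
gripper_width: 23.9
```

```bash
python3 turn.py;python3 - <<'E'
from fit import *
for n in("wrist",):
    f=grab_frame(n);save(f,n+"18.png");pickle.dump(f,open(n+"18.pkl","wb"))
    cv2.imwrite("pics/zw18.png",cv2.resize(f["color"][0:140,260:400],None,fx=4,fy=4,interpolation=cv2.INTER_CUBIC))
E
```

```text
t 18.98 head 25.57 z 80.9 rpy [177.6   2.9  25.6] ring [ 645.8 -147.9   82. ] Ftool [-2.6  1.5  2. ] Fz -1.8 Ttool [ 0.06 -0.03  0.2 ] w 23.9
ring err tool mm [ 0.84 -0.45 -0.06]
```

View pics/zw18.png

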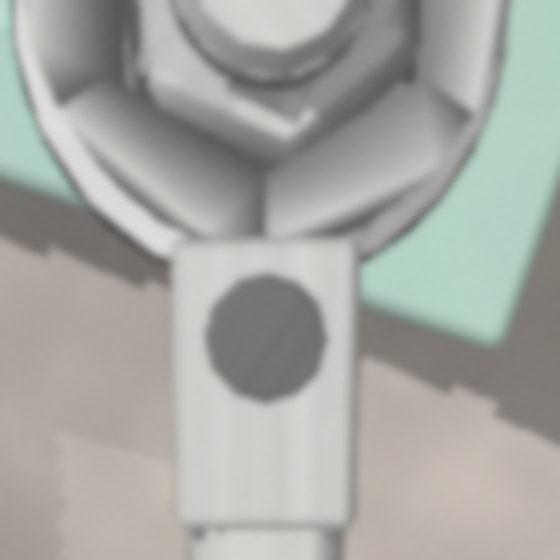

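>>> drive_tool --moves '[{"claw":1,"dx":0,"dy":0.26,"dz":0,"yaw":-0.28},{"claw":1,"dx":0,"dy":0,"dz":0,"yaw":0}]'

```text
time_s: 19.27
ee_pos: [535.2, -206.8, 81.1]
ee_rot: [177.8, 3.0, 28.1]
force: [-1.3, -1.4, -2.2]
gripper_width: 23.9
```

```bash
python3 turn.py; python3 - <<'E'
from fit import *
print(R(telemetry.state()["ee_rot"]).T@[0,0,1])
f=grab_frame("wrist")
cv2.imwrite("pics/zw19.png",cv2.resize(f["color"][0:140,260:400],None,fx=4,fy=4,interpolation=cv2.INTER_CUBIC))
E
```

```text
t 19.27 head 28.08 z 81.1 rpy [177.8   3.   28.1] ring [ 646.  -148.1   82. ] Ftool [-1.7  0.5  2.3] Fz -2.2 Ttool [ 0.04 -0.17 -0.05] w 23.9
ring err tool mm [ 0.82 -0.68 -0.07]
[-0.05308414  0.03908884 -0.9978247 ]
```

View pics/zw19.png

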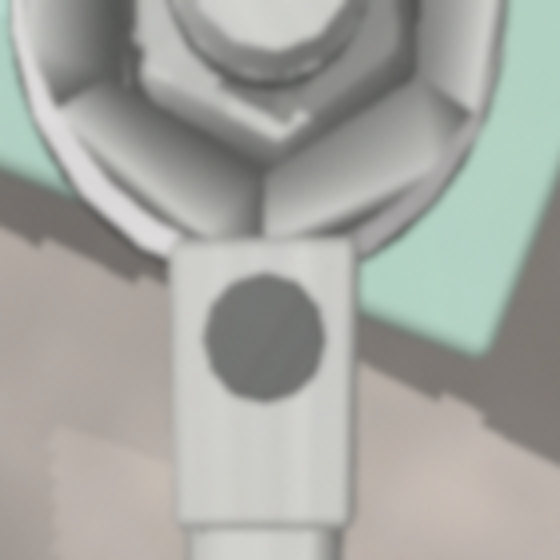

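>>> drive_tool --moves '[{"claw":1,"dx":-0.03,"dy":0.03,"dz":-0.2,"yaw":-0.03},{"claw":1,"dx":-0.02,"dy":0.01,"dz":-0.2,"yaw":0}]'

```text
time_s: 19.58
ee_pos: [535.7, -206.5, 88.1]
ee_rot: [177.8, 3.0, 28.3]
force: [2.8, 1.0, -9.0]
gripper_width: 23.6
```

```bash
python3 turn.py
```

```text
t 19.57 head 28.29 z 88.1 rpy [177.8   3.   28.3] ring [ 646.3 -147.4   89.1] Ftool [3.4 0.1 8.9] Fz -9.0 Ttool [-0.14  0.16  0.04] w 23.6
ring err tool mm [ 0.23 -0.19 -0.02]
```

>>> drive_tool --moves '[{"claw":1,"dx":0.01,"dy":0.01,"dz":-0.25,"yaw":0},{"claw":1,"dx":0,"dy":0.01,"dz":-0.25,"yaw":0}]'

```text
time_s: 19.82
ee_pos: [536.9, -205.5, 97.7]
ee_rot: [177.8, 2.9, 28.3]
force: [4.3, 0.2, -11.0]
gripper_width: 23.9
```

```bash
python3 turn.py
```

```text
t 19.82 head 28.29 z 97.7 rpy [177.8   2.9  28.3] ring [ 647.5 -146.4   98.8] Ftool [ 4.5  1.5 10.9] Fz -11.0 Ttool [-0.12  0.36 -0.01] w 23.9
ring err tool mm [-1.29  0.07  0.07]
```

```bash
python3 turn.py; python3 - <<'E'
from fit import *
f=grab_frame("wrist")
cv2.imwrite("pics/zw20.png",cv2.resize(f["color"][0:140,260:400],None,fx=4,fy=4,interpolation=cv2.INTER_CUBIC))
f=grab_frame("side");u,v=map(int,proj(f,[646,-146,90]))
cv2.imwrite("pics/zs20.png",cv2.resize(f["color"][max(v-50,0):v+50,u-60:u+60],None,fx=5.5,fy=5.5,interpolation=cv2.INTER_CUBIC))
E
```

```text
t 19.82 head 28.29 z 97.7 rpy [177.8   2.9  28.3] ring [ 647.5 -146.4   98.8] Ftool [ 4.5  1.5 10.9] Fz -11.0 Ttool [-0.12  0.36 -0.01] w 23.9
ring err tool mm [-1.29  0.07  0.07]
```

View pics/zw20.png

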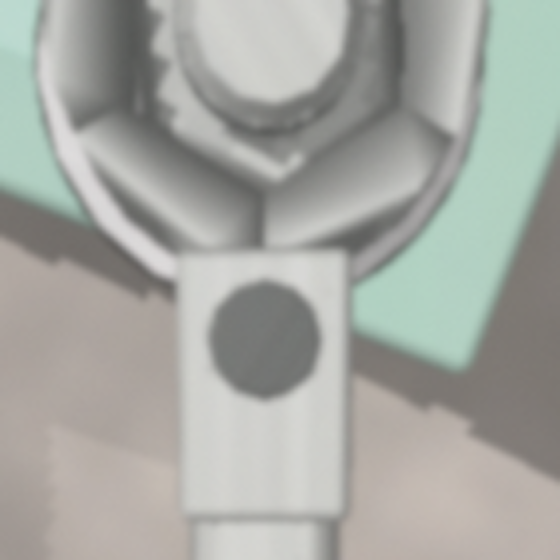

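View pics/zs20.png

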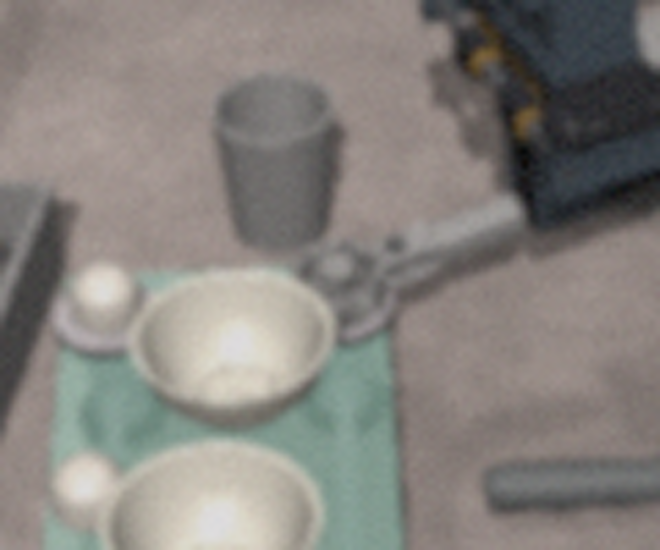

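>>> drive_tool --moves '[{"claw":1,"dx":0.01,"dy":-0.03,"dz":0.3,"yaw":0},{"claw":1,"dx":0.01,"dy":-0.02,"dz":0.3,"yaw":0},{"claw":1,"dx":0,"dy":0,"dz":0.2,"yaw":0}]'

```text
time_s: 20.3
ee_pos: [535.4, -207.0, 84.1]
ee_rot: [177.7, 3.0, 28.3]
force: [-1.8, -0.3, -0.8]
gripper_width: 24.2
```

```bash
python3 turn.py
```

```text
t 20.3 head 28.31 z 84.1 rpy [177.7   3.   28.3] ring [ 646.  -147.9   85.1] Ftool [-1.7 -0.6  0.9] Fz -0.8 Ttool [ 0.08  0.13 -0.09] w 24.2
ring err tool mm [ 0.73 -0.51 -0.06]
```

>>> drive_tool --moves '[{"claw":1,"dx":0,"dy":0,"dz":0.15,"yaw":0},{"claw":1,"dx":0,"dy":0,"dz":0.12,"yaw":0}]'

```text
time_s: 20.55
ee_pos: [535.0, -207.5, 78.4]
ee_rot: [177.7, 3.0, 28.3]
force: [-1.7, -1.6, -0.1]
gripper_width: 23.6
```

```bash
python3 turn.py; python3 - <<'E'
from fit import *
f=grab_frame("wrist");pickle.dump(f,open("w21.pkl","wb"))
cv2.imwrite("pics/zw21.png",cv2.resize(f["color"][0:140,260:400],None,fx=4,fy=4,interpolation=cv2.INTER_CUBIC))
E
```

```text
t 20.55 head 28.29 z 78.4 rpy [177.7   3.   28.3] ring [ 645.6 -148.4   79.4] Ftool [-2.2  0.6  0.2] Fz -0.1 Ttool [ 0.07 -0.11 -0.07] w 23.6
ring err tool mm [ 1.32 -0.77 -0.1 ]
```

View pics/zw21.png

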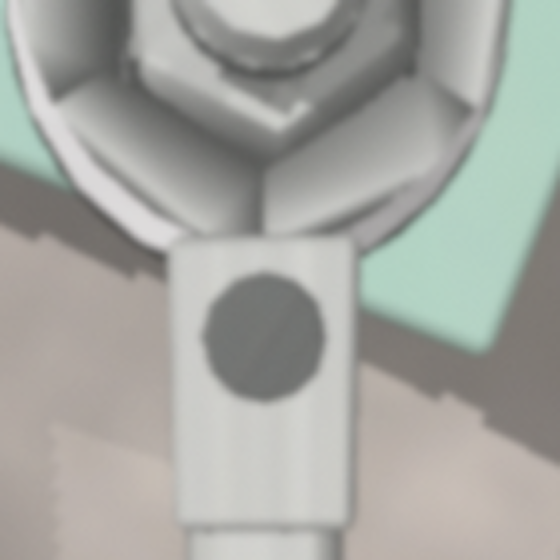

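>>> drive_tool --moves '[{"claw":1,"dx":-0.02,"dy":0,"dz":0,"yaw":0},{"claw":1,"dx":0,"dy":0,"dz":0,"yaw":0},{"claw":1,"dx":0,"dy":0,"dz":0,"yaw":0}]' --grip_force 60

```text
time_s: 20.98
ee_pos: [535.0, -207.5, 78.2]
ee_rot: [177.7, 3.0, 28.3]
force: [-1.7, -1.1, -0.6]
gripper_width: 24.0
```

```bash
python3 turn.py
```

```text
t 20.98 head 28.3 z 78.2 rpy [177.7   3.   28.3] ring [ 645.6 -148.4   79.2] Ftool [-2.   0.2  0.7] Fz -0.6 Ttool [ 0.08 -0.08 -0.08] w 24.0
ring err tool mm [ 1.32 -0.74 -0.1 ]
```

>>> drive_tool --moves '[{"claw":1,"dx":-0.04,"dy":0.01,"dz":-0.15,"yaw":0}]'

```text
time_s: 21.1
ee_pos: [534.8, -207.4, 80.5]
ee_rot: [177.7, 2.9, 28.3]
force: [4.3, 1.6, -7.9]
gripper_width: 24.0
```

```bash
python3 turn.py
```

```text
t 21.1 head 28.28 z 80.5 rpy [177.7   2.9  28.3] ring [ 645.4 -148.3   81.7] Ftool [4.9 0.4 7.7] Fz -7.9 Ttool [-0.06  0.23  0.04] w 24.0
ring err tool mm [ 1.49 -0.6  -0.1 ]
```

>>> drive_tool --moves '[{"claw":1,"dx":-0.01,"dy":0.01,"dz":-0.15,"yaw":0}]'

```text
time_s: 21.22
ee_pos: [534.8, -207.3, 83.1]
ee_rot: [177.8, 2.9, 28.3]
force: [1.1, 0.5, -5.3]
gripper_width: 23.9
```

```bash
python3 turn.py
```

```text
t 21.23 head 28.28 z 83.1 rpy [177.8   2.9  28.3] ring [ 645.4 -148.2   84.1] Ftool [ 1.5 -0.1  5.3] Fz -5.3 Ttool [-0.09 -0.09  0.08] w 23.9
ring err tool mm [ 1.44 -0.47 -0.09]
```

>>> drive_tool --moves '[{"claw":1,"dx":0,"dy":0.01,"dz":-0.15,"yaw":0},{"claw":1,"dx":0,"dy":0.01,"dz":-0.15,"yaw":0}]'

```text
time_s: 21.48
ee_pos: [534.7, -207.2, 89.1]
ee_rot: [177.8, 3.0, 28.3]
force: [0.6, -0.9, -5.3]
gripper_width: 23.9
```

```bash
python3 turn.py; python3 - <<'E'
from fit import *
f=grab_frame("wrist")
cv2.imwrite("pics/zw22.png",cv2.resize(f["color"][0:140,260:400],None,fx=4,fy=4,interpolation=cv2.INTER_CUBIC))
E
```

```text
t 21.48 head 28.28 z 89.1 rpy [177.8   3.   28.3] ring [ 645.3 -148.1   90. ] Ftool [0.4 0.9 5.3] Fz -5.3 Ttool [ 0.06 -0.11 -0.  ] w 23.9
ring err tool mm [ 1.47 -0.39 -0.09]
```

View pics/zw22.png

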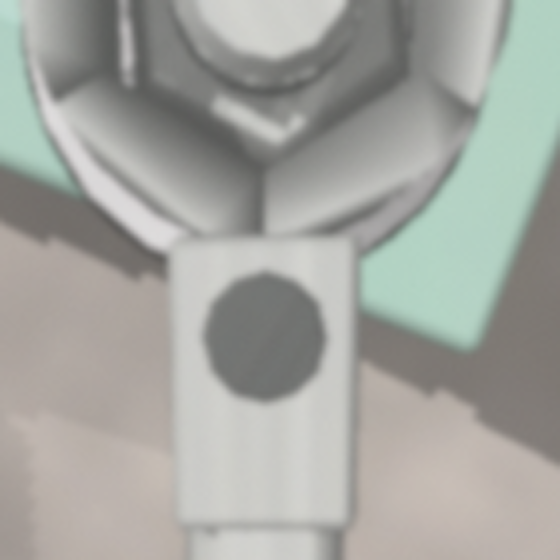

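Now the ring rises freely with the gripper. Keep going straight up.

>>> drive_tool --moves '[{"claw":1,"dx":-0.005,"dy":0.01,"dz":-0.2,"yaw":0},{"claw":1,"dx":-0.005,"dy":0.01,"dz":-0.2,"yaw":0},{"claw":1,"dx":-0.01,"dy":0.01,"dz":-0.2,"yaw":0}]'

```text
time_s: 21.9
ee_pos: [534.5, -207.1, 102.4]
ee_rot: [177.8, 3.0, 28.3]
force: [-1.8, -0.6, -4.9]
gripper_width: 23.5
```

>>> drive_tool --moves '[{"claw":1,"dx":-0.01,"dy":0.01,"dz":-0.3,"yaw":0},{"claw":1,"dx":-0.02,"dy":0.02,"dz":-0.5,"yaw":0},{"claw":1,"dx":-0.04,"dy":0.03,"dz":-0.8,"yaw":0},{"claw":1,"dx":-0.05,"dy":0.04,"dz":-1,"yaw":0}]'

```text
time_s: 22.4
ee_pos: [534.0, -206.6, 156.3]
ee_rot: [177.9, 3.1, 28.3]
force: [-0.2, -0.4, -5.4]
gripper_width: 23.7
```

>>> drive_tool --moves '[{"claw":1,"dx":-0.04,"dy":0,"dz":-1,"yaw":0},{"claw":1,"dx":-0.05,"dy":0,"dz":-1,"yaw":0},{"claw":1,"dx":0,"dy":0,"dz":0,"yaw":0}]'

```text
time_s: 22.78
ee_pos: [534.6, -205.5, 201.0]
ee_rot: [177.7, 2.9, 28.3]
force: [-0.6, -0.1, -4.8]
gripper_width: 23.6
```

```bash
python3 turn.py; python3 - <<'E'
from fit import *
f=grab_frame("wrist");save(f,"w23.png");pickle.dump(f,open("w23.pkl","wb"))
E
```

```text
t 22.77 head 28.3 z 201.0 rpy [177.7   2.9  28.3] ring [ 645.2 -146.4  202.1] Ftool [-0.3 -0.4  4.8] Fz -4.8 Ttool [ 0.06 -0.13 -0.01] w 23.6
ring err tool mm [0.7  1.22 0.01]
```

View pics/w23.png

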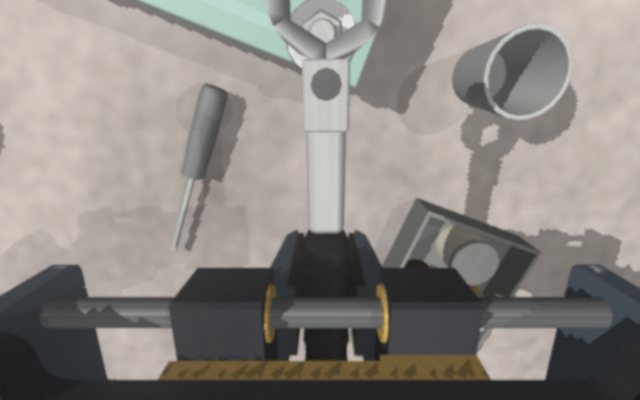

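>>> drive_tool --moves '[{"claw":1,"dx":0.2,"dy":-0.9,"dz":-0.05,"yaw":0.4},{"claw":1,"dx":0.2,"dy":-0.9,"dz":-0.05,"yaw":0.4},{"claw":1,"dx":0.2,"dy":-0.9,"dz":-0.05,"yaw":0.4},{"claw":1,"dx":0,"dy":0,"dz":0,"yaw":0}]'

```text
time_s: 23.32
ee_pos: [519.0, -149.4, 195.5]
ee_rot: [177.6, 3.0, 17.6]
force: [0.0, -0.4, -4.9]
gripper_width: 23.7
```

```bash
python3 turn.py; python3 - <<'E'
from fit import *
f=grab_frame("wrist");pickle.dump(f,open("w24.pkl","wb"))
u,v=map(int,proj(f,[646.4,-147,87]));print(u,v);v=max(v,40)
cv2.imwrite("pics/zw24.png",cv2.resize(f["color"][v-40:v+40,u-40:u+40],None,fx=7,fy=7,interpolation=cv2.INTER_CUBIC))
E
```

```text
t 23.32 head 17.65 z 195.5 rpy [177.6   3.   17.6] ring [ 638.6 -111.7  196.5] Ftool [0.2 0.2 4.9] Fz -4.9 Ttool [-0.01 -0.11 -0.  ] w 23.7
ring err tool mm [-3.32 36.    1.7 ]
368 39
```

View pics/zw24.png

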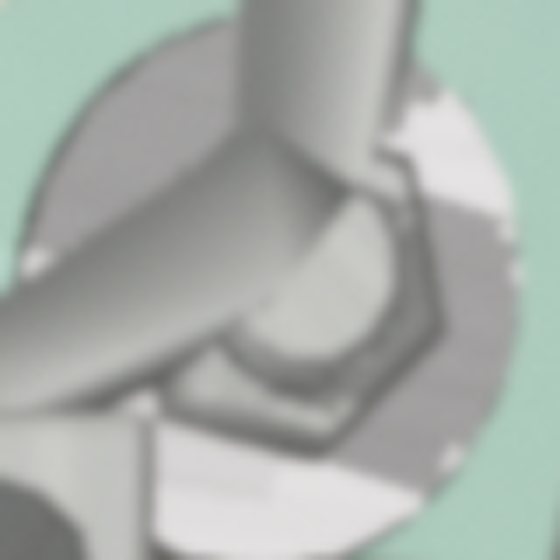

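```bash
python3 - <<'E'
from fit import *
f=pickle.load(open("w24.pkl","rb"))
N=np.array([646.4,-147.0])
P=[onz(f,*T(x,y,7,328,0),87)[:2] for x,y in((405,165),(440,325),(320,450),(160,405))]
for p in P: d=p-N;print(np.round(p,1),np.hypot(*d),np.degrees(np.arctan2(d[1],d[0])))
for a,b in zip(P,P[1:]): d=b-a;print("edge",np.linalg.norm(d),np.degrees(np.arctan2(d[1],d[0])))
E
```

```text
[ 660.5 -154.7] 16.062743168069964 -28.672849167764085
[ 647.6 -163.7] 16.76634659414584 -85.82083703145442
[ 632.3 -155.9] 16.698556620394193 -147.8920183504871
[ 631.1 -138. ] 17.720641462821956 149.6053035138222
edge 15.714086896646151 -144.9932945441435
edge 17.25361217208184 152.95068117238512
edge 17.877813048379306 93.65809618230082
```

>>> drive_tool --moves '[{"claw":1,"dx":0.23,"dy":-1,"dz":-0.08,"yaw":0},{"claw":1,"dx":0.23,"dy":-1,"dz":-0.08,"yaw":0},{"claw":1,"dx":0.23,"dy":-1,"dz":-0.08,"yaw":0},{"claw":1,"dx":0.23,"dy":-1,"dz":-0.08,"yaw":0},{"claw":1,"dx":0.23,"dy":-1,"dz":-0.08,"yaw":0}]'

```text
time_s: 24.0
ee_pos: [510.4, -43.3, 197.0]
ee_rot: [177.6, 3.0, 17.6]
force: [0.8, 0.5, -4.5]
gripper_width: 23.7
```

>>> drive_tool --moves '[{"claw":1,"dx":0.23,"dy":-1,"dz":-0.08,"yaw":0},{"claw":1,"dx":0.23,"dy":-1,"dz":-0.08,"yaw":0},{"claw":1,"dx":0.23,"dy":-1,"dz":-0.08,"yaw":0},{"claw":1,"dx":0.23,"dy":-1,"dz":-0.08,"yaw":0},{"claw":1,"dx":0.23,"dy":-1,"dz":-0.08,"yaw":0}]'

```text
time_s: 24.62
ee_pos: [500.3, 67.1, 200.0]
ee_rot: [177.6, 3.0, 17.9]
force: [0.4, 0.6, -4.4]
gripper_width: 23.8
```

>>> drive_tool --moves '[{"claw":1,"dx":0.23,"dy":-1,"dz":-0.08,"yaw":0},{"claw":1,"dx":0.23,"dy":-1,"dz":-0.08,"yaw":0},{"claw":1,"dx":0.23,"dy":-1,"dz":-0.08,"yaw":0},{"claw":1,"dx":0.23,"dy":-1,"dz":-0.08,"yaw":0},{"claw":1,"dx":0.23,"dy":-1,"dz":-0.08,"yaw":0}]'

```text
time_s: 25.25
ee_pos: [489.0, 177.2, 203.0]
ee_rot: [177.6, 2.9, 18.1]
force: [0.6, -0.4, -5.0]
gripper_width: 23.9
```

>>> drive_tool --moves '[{"claw":1,"dx":0.23,"dy":-1,"dz":-0.08,"yaw":0},{"claw":1,"dx":0.23,"dy":-1,"dz":-0.08,"yaw":0},{"claw":1,"dx":0.23,"dy":-1,"dz":-0.08,"yaw":0},{"claw":1,"dx":0.23,"dy":-1,"dz":-0.08,"yaw":0},{"claw":1,"dx":0.23,"dy":-1,"dz":-0.08,"yaw":0}]'

```text
time_s: 25.88
ee_pos: [476.6, 286.9, 205.8]
ee_rot: [177.7, 2.9, 18.3]
force: [0.3, -0.1, -5.2]
gripper_width: 23.3
```

>>> drive_tool --moves '[{"claw":1,"dx":0.33,"dy":-0.93,"dz":0,"yaw":0.2},{"claw":1,"dx":0.33,"dy":-0.93,"dz":0,"yaw":0.2},{"claw":1,"dx":0.33,"dy":-0.93,"dz":0,"yaw":0},{"claw":1,"dx":0.33,"dy":-0.9,"dz":0,"yaw":0},{"claw":1,"dx":0,"dy":0,"dz":0,"yaw":0}]'

```text
time_s: 26.5
ee_pos: [480.5, 372.5, 200.7]
ee_rot: [177.5, 2.7, 15.0]
force: [-0.8, -0.4, -5.0]
gripper_width: 23.4
```

>>> drive_tool --moves '[{"claw":1,"dx":0,"dy":0,"dz":1,"yaw":0},{"claw":1,"dx":0,"dy":0,"dz":1,"yaw":0},{"claw":1,"dx":0,"dy":0,"dz":1,"yaw":0},{"claw":1,"dx":0,"dy":0,"dz":1,"yaw":0},{"claw":1,"dx":0,"dy":0,"dz":0,"yaw":0}]'

```text
time_s: 27.12
ee_pos: [478.1, 365.7, 119.4]
ee_rot: [177.3, 2.8, 15.0]
force: [-0.7, -0.2, -4.6]
gripper_width: 24.0
```

```bash
python3 turn.py; python3 - <<'E'
from fit import *
f=grab_frame("wrist");save(f,"w25.png")
f=grab_frame("side");cv2.imwrite("pics/s25.png",cv2.resize(f["color"][250:400,230:470],None,fx=3,fy=3))
E
```

```text
t 27.12 head 15.01 z 119.4 rpy [177.3   2.8  15. ] ring [599.3 397.8 120.8] Ftool [-0.5 -0.2  4.6] Fz -4.6 Ttool [ 0.08 -0.17 -0.02] w 24.0
ring err tool mm [-95.47 537.7   29.99]
```

View pics/w25.png

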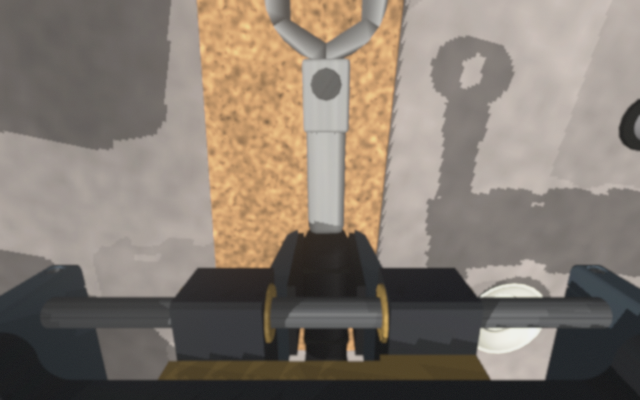

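View pics/s25.png

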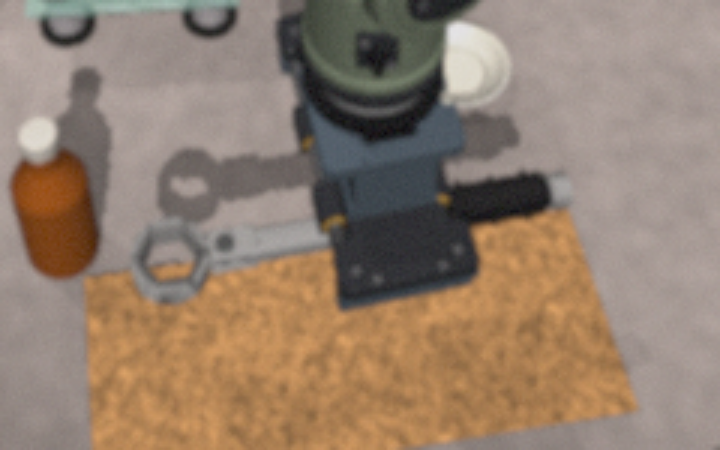

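>>> drive_tool --moves '[{"claw":1,"dx":0.1,"dy":-0.4,"dz":1,"yaw":0},{"claw":1,"dx":0.1,"dy":-0.4,"dz":1,"yaw":0},{"claw":1,"dx":0.1,"dy":-0.4,"dz":1,"yaw":0},{"claw":1,"dx":0.1,"dy":-0.4,"dz":1,"yaw":0},{"claw":1,"dx":0,"dy":0,"dz":0,"yaw":0}]'

```text
time_s: 27.85
ee_pos: [481.5, 399.2, 44.6]
ee_rot: [177.7, 1.8, 15.0]
force: [-0.0, 0.7, -5.4]
gripper_width: 23.7
```

```bash
python3 turn.py
```

```text
t 27.85 head 14.99 z 44.6 rpy [177.7   1.8  15. ] ring [602.6 431.3  48.3] Ftool [ 0.3 -0.9  5.3] Fz -5.4 Ttool [ 0.05 -0.14 -0.02] w 23.7
ring err tool mm [-107.25  569.4    26.35]
```

>>> drive_tool --moves '[{"claw":1,"dx":0,"dy":0.15,"dz":0.7,"yaw":0},{"claw":1,"dx":0,"dy":0.1,"dz":0.5,"yaw":0},{"claw":1,"dx":0,"dy":0,"dz":0,"yaw":0}]'

```text
time_s: 28.22
ee_pos: [483.5, 392.9, 21.0]
ee_rot: [177.7, 1.6, 15.0]
force: [-0.6, -0.7, -4.5]
gripper_width: 23.4
```

```bash
python3 turn.py
```

```text
t 28.23 head 14.97 z 21.0 rpy [177.7   1.6  15. ] ring [604.6 424.9  25. ] Ftool [-0.7  0.4  4.6] Fz -4.5 Ttool [ 0.05 -0.16  0.03] w 23.4
ring err tool mm [-107.43  562.85   25.44]
```

>>> drive_tool --moves '[{"claw":1,"dx":0,"dy":0,"dz":0.35,"yaw":0},{"claw":1,"dx":0,"dy":0,"dz":0,"yaw":0}]'

```text
time_s: 28.48
ee_pos: [484.1, 392.9, 14.7]
ee_rot: [177.8, 1.5, 14.9]
force: [-1.4, -0.4, -4.9]
gripper_width: 24.1
```

>>> drive_tool --moves '[{"claw":1,"dx":0,"dy":0,"dz":0.1,"yaw":0},{"claw":1,"dx":0,"dy":0,"dz":0,"yaw":0}]'

```text
time_s: 28.72
ee_pos: [484.4, 393.1, 14.0]
ee_rot: [177.8, 1.5, 15.0]
force: [-1.4, 0.4, -2.1]
gripper_width: 23.9
```

```bash
python3 turn.py
```

```text
t 28.73 head 14.95 z 14.0 rpy [177.8   1.5  15. ] ring [605.5 425.1  18.3] Ftool [-1.2 -0.8  2.1] Fz -2.1 Ttool [-0.06 -0.61 -0.09] w 23.9
ring err tool mm [-108.19  562.81   24.38]
```

>>> drive_tool --moves '[{"claw":1,"dx":0,"dy":0,"dz":0.08,"yaw":0},{"claw":1,"dx":0,"dy":0,"dz":0.08,"yaw":0},{"claw":1,"dx":0,"dy":0,"dz":0.05,"yaw":0}]' --grip_force 15

```text
time_s: 29.1
ee_pos: [484.9, 393.2, 10.9]
ee_rot: [177.8, 1.4, 15.0]
force: [-2.5, -2.6, 8.3]
gripper_width: 24.0
```

```bash
python3 turn.py
```

```text
t 29.1 head 14.97 z 10.9 rpy [177.8   1.4  15. ] ring [606.1 425.2  15.5] Ftool [-3.3  2.2 -8.2] Fz 8.3 Ttool [-0.16 -0.8  -0.07] w 24.0
ring err tool mm [-108.96  562.77   24.01]
```

Lower by another ~1 mm with a light grip so that it settles flat, then check.

>>> drive_tool --moves '[{"claw":1,"dx":0,"dy":0,"dz":0.03,"yaw":0},{"claw":1,"dx":0,"dy":0,"dz":0.03,"yaw":0},{"claw":1,"dx":0,"dy":0,"dz":0,"yaw":0}]' --grip_force 5

```text
time_s: 29.48
ee_pos: [485.0, 393.1, 10.8]
ee_rot: [177.8, 1.3, 15.0]
force: [-1.0, -0.6, 0.4]
gripper_width: 24.2
```

```bash
python3 turn.py; python3 - <<'E'
from fit import *
f=grab_frame("wrist");save(f,"w26.png")
f=grab_frame("side");cv2.imwrite("pics/s26.png",cv2.resize(f["color"][250:400,230:470],None,fx=3,fy=3))
E
```

```text
t 29.48 head 14.97 z 10.8 rpy [177.8   1.3  15. ] ring [606.1 425.1  15.4] Ftool [-1.1  0.3 -0.4] Fz 0.4 Ttool [-0.07 -0.33  0.02] w 24.2
ring err tool mm [-108.94  562.68   23.83]
```

View pics/s26.png

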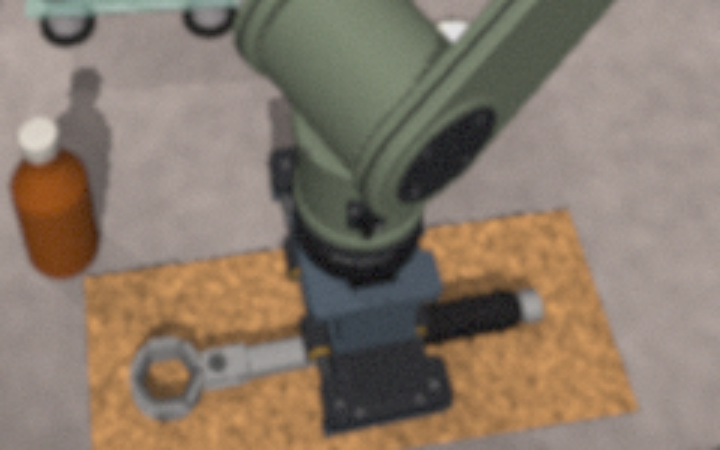

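View pics/w26.png

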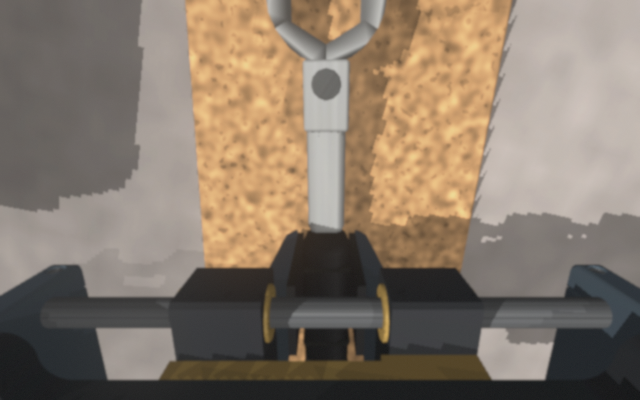

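>>> drive_tool --moves '[{"claw":0.3,"dx":0,"dy":0,"dz":0,"yaw":0},{"claw":0,"dx":0,"dy":0,"dz":0,"yaw":0},{"claw":-0.3,"dx":0,"dy":0,"dz":0,"yaw":0},{"claw":-0.6,"dx":0,"dy":0,"dz":0,"yaw":0},{"claw":-1,"dx":0,"dy":0,"dz":0,"yaw":0}]'

```text
time_s: 30.2
ee_pos: [485.7, 394.1, 10.1]
ee_rot: [177.9, 1.2, 15.0]
force: [0.0, -0.4, 0.1]
gripper_width: 68.9
```

>>> drive_tool --moves '[{"claw":-1,"dx":0,"dy":0,"dz":0,"yaw":0},{"claw":-1,"dx":0,"dy":0,"dz":0,"yaw":0},{"claw":-1,"dx":0,"dy":0,"dz":0,"yaw":0}]'

```text
time_s: 30.58
ee_pos: [485.7, 394.1, 10.1]
ee_rot: [177.9, 1.2, 15.0]
force: [0.7, 0.8, 0.7]
gripper_width: 91.0
```

>>> drive_tool --moves '[{"claw":-1,"dx":0,"dy":0,"dz":-0.7,"yaw":0},{"claw":-1,"dx":0,"dy":0,"dz":-1,"yaw":0},{"claw":-1,"dx":0,"dy":0,"dz":-1,"yaw":0},{"claw":-1,"dx":0,"dy":0,"dz":-1,"yaw":0},{"claw":-1,"dx":0,"dy":0,"dz":-1,"yaw":0}]'

```text
time_s: 31.2
ee_pos: [486.7, 398.0, 109.3]
ee_rot: [177.9, 1.2, 15.0]
force: [0.4, 0.6, -0.0]
gripper_width: 91.4
```

>>> drive_tool --moves '[{"claw":-1,"dx":-0.7,"dy":0,"dz":-1,"yaw":0},{"claw":-1,"dx":-0.7,"dy":0,"dz":-1,"yaw":0},{"claw":-1,"dx":-0.7,"dy":0,"dz":-1,"yaw":0},{"claw":-1,"dx":-0.7,"dy":0,"dz":-1,"yaw":0},{"claw":-1,"dx":-0.7,"dy":0,"dz":-1,"yaw":0}]'

```text
time_s: 31.82
ee_pos: [414.8, 382.6, 218.6]
ee_rot: [178.0, 1.2, 15.0]
force: [-0.4, -0.7, -0.4]
gripper_width: 91.2
```

>>> drive_tool --moves '[{"claw":-1,"dx":-0.7,"dy":0,"dz":-1,"yaw":0},{"claw":-1,"dx":-0.5,"dy":0,"dz":-1,"yaw":0},{"claw":-1,"dx":0,"dy":0,"dz":0,"yaw":0},{"claw":-1,"dx":0,"dy":0,"dz":0,"yaw":0}]'

```text
time_s: 32.33
ee_pos: [387.7, 377.0, 264.1]
ee_rot: [178.1, 1.0, 15.1]
force: [-0.2, -0.3, 0.0]
gripper_width: 91.3
```

```bash
python3 - <<'E'
from fit import *
print(telemetry.state()["ee_pos"],telemetry.state()["time_s"],telemetry.state()["qvel"])
for n in ("wrist","side","top"):
    f=grab_frame(n);save(f,n+"27.png");pickle.dump(f,open(n+"27.pkl","wb"))
E
```

```text
[387.73282981 376.97411159 264.12003431] 32.325 [ 0.24559785 -0.85290389 -0.20664981 -0.01772741  0.14123795  0.04064826]
```

View pics/wrist27.png

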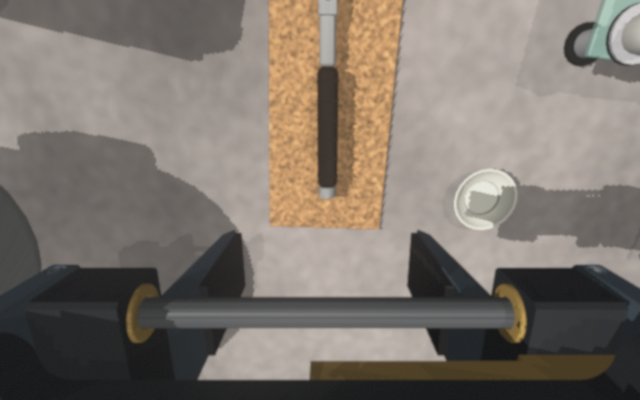

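View pics/side27.png

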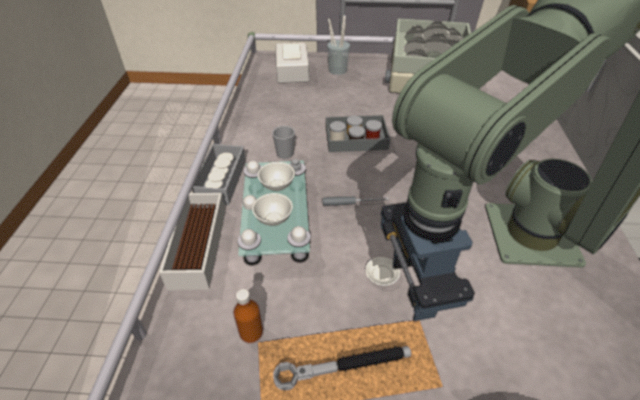

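View pics/top27.png

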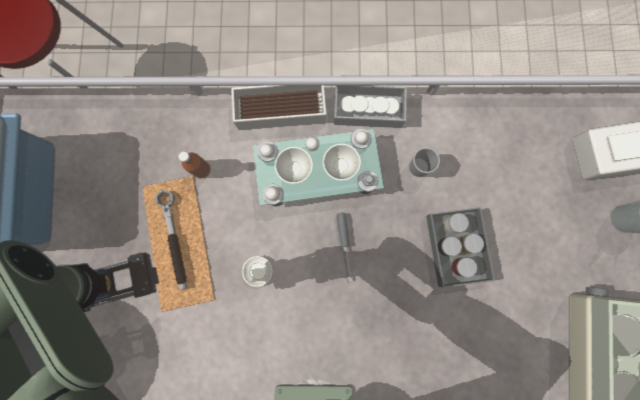

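```bash
python3 - <<'E'
from h import *
t=telemetry.state()["time_s"];print(job.job_done(),t)
E
```

```text
the job is handed in; nothing more can be done
None 32.475
```

The job is done and handed in at about 32.5 s. The open nut at the front right corner of the shelf is tight, and the wrench is back on the cork mat.

- **Seating and turning:** The ring went down to the clamp disc, with its centre measured at 82–83 mm and about 2 N of contact. I turned it clockwise until the sideways force on the hand rose to about 8 N. The handle then broke at its joint to roughly 0.15 rad, well short of 0.26, and the force fell to 5 N. I eased off there and the joint sprang straight.
- **Nut:** Its corners moved from about −6° to −28°, so it turned about 22° (roughly 6.7 mm at the corner, against the 4.3 mm needed).
- **What went wrong:** On the first lift the ring jammed because the wrench tilted in the pads, with a drag of about 6 N. I lowered the handle level again, gripped at 60 N, and it then came off freely.
- **Final pictures:** The wrench lies flat, straight and the same side up on the mat, with the gripper open and clear of it. I estimate the grip about 24 mm and the ring about 127 mm from the mat's middle along its length, both near its centre line. The bystanders look unmoved.
- **Disagreements and limits:** The predicted ring position differed from the nut axis by 1–1.5 mm while turning, within calibration and grip slip. I judged the joint angle from the pictures and the tool heading, as it could not be read directly.

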